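# Make up a washbag tray at the food bank

### The arm

A 7-joint arm with a two-finger parallel gripper is mounted at the origin on the work surface. World frame = base frame: x ahead of the robot, y to its left, z up, the work surface at z = 0. Lengths are in m, angles in rad, forces in N, time in s.
With the tool pointing down it reaches from about 0.425 to 0.925 m from the base axis. Payload 6.8 kg.
Tool frame: the origin (TCP) lies at the very end of the fingers, on their centre line; the grasp point (between the pads) lies 19 mm behind it; z points along the fingers, y is the direction in which the jaws open and shut (so a half turn about z gives the same grasp; the last joint's range is limited). The gripper opens to 85 mm and grips with 20 to 120 N. Pads are 22 mm wide; open, the fingers measure 114 mm over their backs; the gripper's body (76 mm by 85 mm) begins 54 mm behind the grasp point. The pads swing forward as they close: fully open they stand 13 mm farther back than shut.
Start: joints at [0.993, 0.477, 0.022, 1.555, -0.011, 1.109, -0.083], TCP at [0.306, -0.602, 0.231] pointing down, gripper open.
Joint ranges: [-2.96, 2.96], [-0.34, 2.1], [-1.41, 1.46], [0.24, 2.44], [-1.37, 4.51], [0.17, 1.92], [-2.96, 2.96]. Speed limits (rad/s): [2.39, 2.39, 3.14, 3.14, 3.14, 3.14, 3.14].

### API

Orientations are given as a unit quaternion [w, x, y, z].
In Python, from plant import robot, grab_frame gives the robot as it stands.
- The arm moves only by the tool apply_moves, never from a script. Its argument "plan" is a list of rows, each a list of 3 entries, a list of its own where there are three numbers: the opening, from 0 (shut) to 1 (fully open), then the shift along the tool's x, y, z in m, then the turn, a rotation vector about the tool's x, y, z in rad. A call has 1 to 8 rows; each row shifts and turns the commanded pose from where the row before left it, along the tool's axes as they then stand; what a row does not reach is not made up. A row lasts 1/10 s, in which the tool goes at most 50 mm and 8.59 degrees, less where a joint would pass 70% of its speed; a pose out of reach is approached as far as the arm can. A call with a gripper value outside its range is refused whole. The fingers move at their own pace and stop on an object; the grip force is fixed at half the most. Time passes only in rows, so rows that do not move let the fingers close. It gives the time, the measured TCP pose, the force and the opening at its end, in the units of the state.
- robot.get_obs(): the state, without advancing time (a new reading comes with each control period).
- grab_frame(name): name is "scene" or "top" or "wrist"; returns a dict with "image" (400x640x3 uint8, red, green, blue), "z_map" (400x640 float32, m along the optical axis (not along the pixel's ray), 0 where there is no reading), "intrinsics" (3x3 intrinsics, pixels), "k1" (the pictures are not rectified: a ray, as slopes to the right and down, at radius r is drawn at 1 + k1 r^2 times it, then the intrinsics apply), "camera_from_world" (4x4, takes a point from world to camera coordinates); the wrist camera has in their place "tool_from_camera" (4x4, takes a point from camera to tool coordinates, whose origin is the TCP and whose axes are the flange's). Camera axes: x right, y down, z forward; pixel columns grow to the right and rows downward; lengths in m; the calibration is good to about 2 mm. A picture is of the moment at which its call begins: read the wrist's pose just before it.
- robot.sign_off(): hands the job in, once; it reports no verdict.
The state is a dict: "time_s": time; "q": joint angles; "joint_velocities": joint speeds; "effort": joint torques, N m; "ee_pos": TCP position; "eef_rot": TCP orientation; "wrist_force": force on the tool from outside, world axes, zero at the start; "wrist_torque": the same for the moment, N m; "gripper_width": finger opening in m.
Only numpy, scipy, OpenCV 4.12 (cv2) and the standard library are available. Lean on these libraries where they do the work, as an engineer would, in place of code of your own. Each camera call takes 0.05 s, during which the arm holds its last target.

### The job

Complete the toiletries kit: first set the yellow beaker down, without dropping it, upright on the blue lining in its cell of the grey tray. Then take the blue and the red toothbrush from the rack and stand both in the beaker, bristle heads up, and let go. Leave the green toothbrush in the rack and the other goods where they are.

Things in the scene. Friction and masses are not known exactly. Their poses are not given: they have to be found in the camera images.
- beaker_mid (a point): yellow plastic beaker, loose, round with straight sides, 58 outside diameter, 82 high, wall 3, floor 5 thick, open at the top, about 140 g; this point is on its axis half-way up (41 above its underside), z up its axis
- beaker_floor (a point): centre of the beaker's inner floor, 5 above its underside (mouth rim is 77 above this point)
- tray: grey open kit tray, fixed, 215 x 215, 40 high, wall 5, floor 5 thick, divided by two 5 thick walls of full height into four cells of 100 x 100, centred 52.5 from the tray centre in x and y; origin at the centre of its underside. One holds only a blue lining, three hold toiletries under 55 above the table
- lining: flat blue lining, 90 x 90, 2 thick, fixed on the floor of one tray cell (any of the four); origin at the centre of its underside, its top is 7 above the table
- rack: wooden toothbrush rack, fixed, base 170 (x) x 200 (y), 160 high (brush heads reach 190); origin at the centre of its underside. Three slots side by side, 66 apart along its y, each a cradle for the foot of a brush and a post with a cradle near its head, open upwards; the brushes slope up along its +x at 45 degrees
- blue_mid (a point): blue toothbrush, 195 long, about 25 g; this point is its centre. Own x runs along it from foot (plain handle end) to bristle head, z to the bristle side, y across. The handle is a bar 12 wide (y), 11 thick (z), up to 70 past the centre. It starts in a rack slot, sloping 45 degrees, foot low and towards the robot; nothing beside or under it from 55 before to 55 past the centre
- red_mid (a point): red toothbrush, 195 long, about 25 g; this point is its centre. Own x runs along it from foot (plain handle end) to bristle head, z to the bristle side, y across. The handle is a bar 12 wide (y), 11 thick (z), up to 70 past the centre. It starts in a rack slot, sloping 45 degrees, foot low and towards the robot; nothing beside or under it from 55 before to 55 past the centre
- green_mid (a point): green (not to be used) toothbrush, 195 long, about 25 g; this point is its centre. Own x runs along it from foot (plain handle end) to bristle head, z to the bristle side, y across. The handle is a bar 12 wide (y), 11 thick (z), up to 70 past the centre. It starts in a rack slot, sloping 45 degrees, foot low and towards the robot; nothing beside or under it from 55 before to 55 past the centre
- blue_foot (a point): the middle of the handle end (foot) of the blue toothbrush, 97.5 from its centre; axes as the brush's
- red_foot (a point): the middle of the handle end (foot) of the red toothbrush, 97.5 from its centre; axes as the brush's
- blue: the blue toothbrush, origin at its centre as above
- red: the red toothbrush, origin at its centre as above
- beaker: the beaker; origin at the centre of its underside
- soap_mid (a point): green soap block, 75 x 50 x 30, in another cell of the tray; centre, half-way up; a bystander
- cream_mid (a point): small orange jar with white lid, 60 across, 44 high, in another cell of the tray; centre, half-way up; a bystander
- tin_mid (a point): plain round aluminium tin, 64 across, 34 high, in another cell of the tray; centre, half-way up; a bystander
- can_a_mid (a point): red-labelled food can, 73 across, 108 high, towards the back; centre, half-way up; a bystander
- can_b_mid (a point): blue-labelled food can, 73 across, 108 high, towards the back; centre, half-way up; a bystander
Mind the look-alikes: they are no part of the job. What is meant by the beaker is not purple, and is the larger of those in its own colour.

How it is judged:
By the outcome, as a careful person would: the job done as asked, in the order asked, and still so for the second after the job is handed in, with the robot touching nothing.
It also fails if it takes over 67 s, if anything falls off the work surface, if the arm or the gripper's body presses on something with over 40 N, if the wrist force passes 120 N, or if a joint passes its speed limit or range.

## Working session

There is one attempt and no reset: what is moved stays moved. The work goes in short steps, Python scripts to look and compute and a tool call to move; the robot and the scene stay as the last step left them, time stands still between calls to the robot, and variables do not carry over. Pictures are saved under pics/ and viewed, and the job is handed in when it is done.

Besides the shell and the picture viewer there is one more tool, called as name(argument=value, ...) on one line, values as JSON. apply_moves: Moves the arm, as the interface text tells. Its arguments: {"type":"object","properties":{"plan":{"type":"array"}},"required":["plan"]}

```bash
ls; mkdir -p pics; cat > h.py <<'E'
import numpy as np, cv2, pickle
from plant import robot, grab_frame
def snap(name,fn):
    f=grab_frame(name); cv2.imwrite('pics/%s.png'%fn,cv2.cvtColor(f['image'],cv2.COLOR_RGB2BGR)); pickle.dump(f,open('%s.pkl'%fn,'wb')); return f
def und(f,px):
    K=f['intrinsics'];p=np.atleast_2d(px).astype(float)
    return cv2.undistortPoints(p.reshape(-1,1,2),K,np.array([f['k1'],0,0,0,0.])).reshape(-1,2)
def c2w(f,T=None):
    return np.linalg.inv(f['camera_from_world']) if T is None else T
def onplane(f,px,z,T=None):
    T=c2w(f,T); s=und(f,px); d=np.c_[s,np.ones(len(s))]@T[:3,:3].T; o=T[:3,3]
    return o+d*((z-o[2])/d[:,2])[:,None]
def cloud(f,T=None):
    T=c2w(f,T); h,w=f['z_map'].shape
    u,v=np.meshgrid(np.arange(w),np.arange(h)); s=und(f,np.c_[u.ravel(),v.ravel()])
    P=np.c_[s,np.ones(len(s))]*f['z_map'].reshape(-1,1)
    W=P@T[:3,:3].T+T[:3,3]; W[f['z_map'].ravel()==0]=np.nan
    return W.reshape(h,w,3)
def load(fn): return pickle.load(open(fn+'.pkl','rb'))
E
python3 - <<'E'
from h import *
o=robot.get_obs(); print(o)
snap('scene','s0');f=snap('top','t0'); print(f['intrinsics'],f['k1'],f['camera_from_world'])
E
```

```text
pics
{'time_s': 0.0, 'q': array([ 0.99289435,  0.47778437,  0.02234273,  1.55645037, -0.01149194,
        1.10928577, -0.08308678]), 'joint_velocities': array([ 0.00042899,  0.00118958, -0.00042283, -0.00041743,  0.00014009,
        0.00106852,  0.00060481]), 'effort': array([ 6.26285764e-04, -5.96444786e+01,  1.60818659e+00, -2.81193244e+01,
        1.24343482e-02,  9.27448331e-03, -7.70040202e-06]), 'ee_pos': array([ 0.30529686, -0.60135457,  0.23033677]), 'eef_rot': array([-8.55861521e-04,  9.72532835e-01,  2.32763991e-01, -2.77733217e-04]), 'wrist_force': array([-0.55984709,  0.69676233, -0.07724547]), 'wrist_torque': array([ 0.04280335,  0.05570566, -0.01141215]), 'gripper_width': 0.08533839500149791}
[[491.65100772   0.         315.4736872 ]
 [  0.         491.65100772 196.50982723]
 [  0.           0.           1.        ]] -0.1321288737518293 [[-0.0135038  -0.99985586  0.01029136 -0.03396924]
 [-0.9962441   0.01257322 -0.08567152  0.6272734 ]
 [ 0.08552978 -0.0114096  -0.99627028  1.16571206]
 [ 0.          0.          0.          1.        ]]
```

View pics/s0.png

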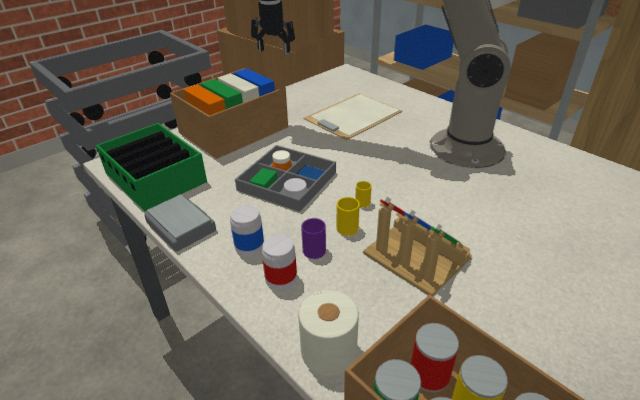

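View pics/t0.png

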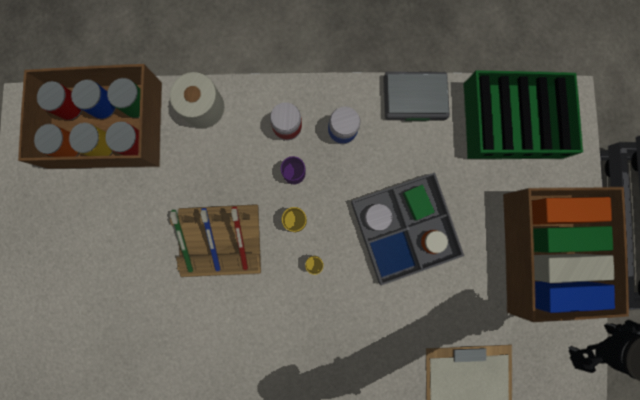

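The scene view shows the large yellow beaker at (347,216), a small look-alike at (363,193), and the tray with its blue lining at (312,173). In the top view the beaker is at (293,219), the lining at (392,255) and the rack at (218,240). From left to right the brushes are green, blue, red.

```bash
cat > m1.py <<'E'
from h import *
for n in ['t0','s0']:
    f=load(n); hsv=cv2.cvtColor(f['image'],cv2.COLOR_RGB2HSV); W=cloud(f)
    print(n,'table z med',np.nanmedian(W[300:310,150:200,2]) if n=='t0' else '')
    H,S,V=hsv[...,0],hsv[...,1],hsv[...,2]
    masks={'yellow':(H>20)&(H<32)&(S>150)&(V>60),'blue':(H>105)&(H<125)&(S>120)&(V>40),'red':((H<6)|(H>174))&(S>150)&(V>60),'green':(H>50)&(H<80)&(S>130)&(V>40)}
    for k,m in masks.items():
        c,l,st,ce=cv2.connectedComponentsWithStats(m.astype(np.uint8))
        for i in range(1,c):
            if st[i,4]<40: continue
            P=W[l==i]; P=P[~np.isnan(P[:,0])]
            if len(P)==0: continue
            md=np.median(P,0)
            if abs(md[1])>0.45 or md[0]<0.3 or md[2]>.25: continue
            print(k,ce[i].round(1),st[i],'med',md.round(3),'p2',np.percentile(P,2,0).round(3),'p98',np.percentile(P,98,0).round(3))
E
python3 m1.py
python3 - <<'E'
from h import *
f=load('t0')
im=cv2.cvtColor(f['image'],cv2.COLOR_RGB2BGR)
a=cv2.resize(im[190:300,150:350],None,fx=4,fy=4,interpolation=cv2.INTER_CUBIC);cv2.imwrite('pics/t0a.png',a)
f=load('s0')
im=cv2.cvtColor(f['image'],cv2.COLOR_RGB2BGR)
a=cv2.resize(im[140:300,320:480],None,fx=3.7,fy=3.7,interpolation=cv2.INTER_CUBIC);cv2.imwrite('pics/s0a.png',a)
E
```

```text
t0 table z med -0.0011717504399548773
yellow [293.5 219.2] [282 208  24  24 454] med [0.574 0.011 0.005] p2 [ 0.545 -0.014 -0.   ] p98 [0.596 0.035 0.083]
yellow [313.6 264.7] [306 257  16  17 220] med [ 0.461 -0.036  0.003] p2 [ 0.444 -0.054 -0.001] p98 [ 0.482 -0.017  0.06 ]
blue [340.3 138.6] [330 132  24  10  58] med [ 0.763 -0.102  0.048] p2 [ 0.76  -0.132  0.033] p98 [ 0.778 -0.079  0.062]
blue [392.2 253.8] [ 371  232   44   45 1242] med [ 0.485 -0.229  0.006] p2 [ 0.44  -0.274  0.001] p98 [ 0.531 -0.184  0.011]
blue [215.  258.8] [211 248   9  23  93] med [0.48  0.194 0.071] p2 [0.455 0.189 0.041] p98 [0.504 0.199 0.092]
red [135.9 142.3] [132 128   7  27  75] med [0.75  0.379 0.096] p2 [0.732 0.373 0.054] p98 [0.787 0.395 0.11 ]
red [242.9 257.5] [239 246   8  24 101] med [0.483 0.129 0.069] p2 [0.457 0.124 0.043] p98 [0.506 0.134 0.092]
green [136.1 103.8] [132  88   7  27  81] med [0.846 0.385 0.089] p2 [0.838 0.375 0.047] p98 [0.882 0.395 0.104]
green [418.6 202. ] [404 185  30  35 606] med [ 0.609 -0.292  0.034] p2 [ 0.573 -0.323  0.027] p98 [ 0.646 -0.262  0.038]
s0 tab
[... 596 characters left out ...]

red [280.4 273.8] [264 259  33  26 497] med [0.83  0.055 0.047] p2 [0.79  0.021 0.022] p98 [0.847 0.063 0.07 ]
red [432. 370.] [ 411  342   45   48 1097] med [0.797 0.429 0.073] p2 [0.763 0.386 0.023] p98 [0.804 0.446 0.108]
green [154.6 170.3] [  96  123  111   88 3791] med [ 0.846 -0.433  0.07 ] p2 [ 0.727 -0.688  0.004] p98 [ 0.923 -0.427  0.1  ]
green [264.3 177.5] [250 168  27  20 352] med [ 0.612 -0.286  0.033] p2 [ 0.574 -0.322  0.012] p98 [ 0.651 -0.261  0.037]
green [450.  238.5] [444 234  13  10  53] med [0.511 0.266 0.092] p2 [0.479 0.263 0.059] p98 [0.543 0.268 0.123]
green [378.2 392.2] [374 384  13  16  40] med [0.907 0.399 0.107] p2 [0.9   0.387 0.092] p98 [0.909 0.416 0.111]
```

View pics/t0a.png

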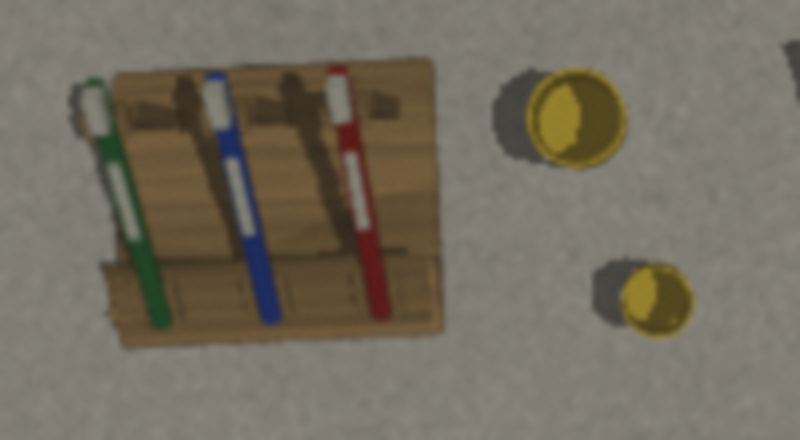

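View pics/s0a.png

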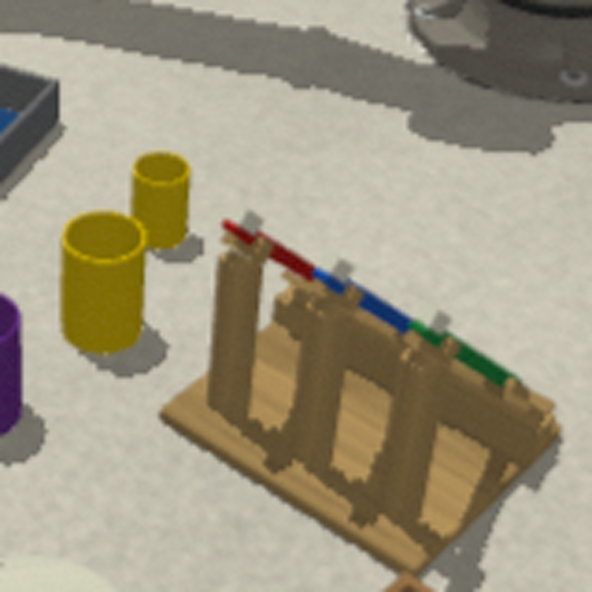

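```bash
cat > m2.py <<'E'
from h import *
from scipy.optimize import least_squares
def circ(P):
    r=least_squares(lambda p:np.hypot(P[:,0]-p[0],P[:,1]-p[1])-p[2],[*P[:,:2].mean(0),.029],loss='soft_l1',f_scale=.002); return r.x
for n in ['t0','s0']:
    f=load(n); hsv=cv2.cvtColor(f['image'],cv2.COLOR_RGB2HSV); W=cloud(f)
    H,S,V=[hsv[...,i] for i in range(3)]
    y=(H>18)&(H<34)&(S>110)
    d=np.hypot(W[...,0]-.57,W[...,1]-.011)
    m=y&(d<.05)&(W[...,2]>.072)
    print(n,'beaker rim',m.sum(),circ(W[m]).round(4),np.median(W[m][:,2]))
    # rim contour by rays
    mm=(y&(d<.06)).astype(np.uint8); c=max(cv2.findContours(mm,cv2.RETR_EXTERNAL,cv2.CHAIN_APPROX_NONE)[0],key=len)[:,0]
    if n=='t0': print('ray rim',circ(onplane(f,c,.082)).round(4))
    m=((H>105)&(H<125)&(S>100)&(np.hypot(W[...,0]-.485,W[...,1]+.229)<.08)).astype(np.uint8)
    c=max(cv2.findContours(m,cv2.RETR_EXTERNAL,cv2.CHAIN_APPROX_NONE)[0],key=len)[:,0]
    P=onplane(f,c,.007); print('lining rect',cv2.minAreaRect((P[:,:2]*1000).astype(np.float32)))
    # tray top rim
    m=(S<70)&(np.hypot(W[...,0]-.545,W[...,1]+.26)<.17)&(W[...,2]>.033)&(W[...,2]<.044)&(V<110)
    m=cv2.morphologyEx(m.astype(np.uint8),cv2.MORPH_OPEN,np.ones((2,2)))>0
    P=W[m]; print('tray',m.sum(),cv2.minAreaRect((P[:,:2]*1000).astype(np.float32)))
f=load('t0');W=cloud(f)
b=W[180:325,500:630].reshape(-1,3);print('box top z',np.nanpercentile(b[:,2],[50,95,99]),'x',np.nanpercentile(b[b[:,2]>.05][:,0],[1,99]),'y',np.nanpercentile(b[b[:,2]>.05][:,1],[1,99]))
hsv=cv2.cvtColor(f['image'],cv2.COLOR_RGB2HSV);H,S,V=[hsv[...,i] for i in range(3)]
for k,hm in dict(blue=(H>105)&(H<125)&(S>110),red=((H<7)|(H>173))&(S>130),green=(H>50)&(H<80)&(S>110)).items():
    m=hm&(W[...,0]>.4)&(W[...,0]<.7)&(W[...,1]>.08)&(W[...,1]<.33)&(W[...,2]>.02)
    P=W[m]; c=P.mean(0); u=np.linalg.svd(P-c)[2][0]; u*=np.sign(u[0])
    t=(P-c)@u; lo=c+u*t.min(); hi=c+u*t.max()
    v,uu=np.nonzero(m)
    print(k,m.sum(),'c',c.round(4),'u',u.round(3),'len',np.ptp(t).round(3),'lo',lo.round(4),'hi',hi.round(4))
m=(W[...,0]>.4)&(W[...,0]<.68)&(W[...,1]>.06)&(W[...,1]<.36)&(W[...,2]>.006)
E
python3 m2.py
```

```text
t0 beaker rim 99 [0.5707 0.0095 0.0271] 0.08040998455227077
ray rim [0.5706 0.0097 0.0279]
lining rect ((485.0059814453125, -229.44876098632812), (87.97374725341797, 88.69023895263672), 18.045188903808594)
tray 853 ((543.9846801757812, -272.82000732421875), (220.71182250976562, 228.127685546875), 18.122323989868164)
s0 beaker rim 156 [0.5738 0.009  0.0272] 0.07801589613027099
lining rect ((474.96990966796875, -243.7566375732422), (56.02083206176758, 70.19477081298828), 17.637052536010742)
tray 348 ((529.3660888671875, -269.96893310546875), (265.9917907714844, 215.84017944335938), 18.15841293334961)
box top z [0.13497472 0.17352919 0.17529906] x [0.33333219 0.62801056] y [-0.75641082 -0.5172535 ]
blue 137 c [0.5034 0.195  0.0916] u [0.71  0.023 0.704] len 0.196 lo [0.4499 0.1932 0.0386] hi [0.5893 0.1977 0.1767]
red 163 c [0.5056 0.1292 0.0908] u [0.718 0.019 0.696] len 0.193 lo [0.4534 0.1278 0.0402] hi [0.5923 0.1315 0.1749]
green 99 c [0.4936 0.2606 0.0839] u [0.703 0.025 0.711] len 0.157 lo [0.4511 0.2591 0.041 ] hi [0.5612 0.263  0.1522]
```

Measured values agree with the given sizes:
- **Beaker:** axis at (0.571, 0.0095), rim about 80 high.
- **Lining:** (0.485, -0.229), yaw 18°, 88 x 89.
- **Brushes:** 193–196 long, at 45°.

Now I'll write a planner that prints tool-axis steps.

```bash
cat > pl.py <<'E'
from h import *
from scipy.spatial.transform import Rotation as Rn
import json
def pose():
    o=robot.get_obs(); w,x,y,z=o['eef_rot']; return np.array(o['ee_pos']),Rn.from_quat([x,y,z,w]),o
def Rt(jaw_az,pitch=0):
    """tool down, tool y horizontal at azimuth jaw_az; then pitched about tool y by pitch"""
    y=np.array([np.cos(jaw_az),np.sin(jaw_az),0]);z=np.array([0,0,-1.]);x=np.cross(y,z)
    return Rn.from_matrix(np.c_[x,y,z])*Rn.from_rotvec([0,pitch,0])
def plan(wps,g,start=None,fmt=True):
    """wps: list of (p,R,N)"""
    if start is None: p,R,_=pose()
    else: p,R=start
    out=[]
    for P,Q,N in wps:
        P=np.array(P,float);p0=p.copy();R0=R
        wtot=(R.inv()*Q).as_rotvec()
        for k in range(1,N+1):
            pt=p0+(P-p0)*k/N
            s=np.round(R.inv().apply(pt-p),3); 
            Rk=R0*Rn.from_rotvec(wtot*k/N); w=np.round((R.inv()*Rk).as_rotvec(),3)
            p=p+R.apply(s); R=R*Rn.from_rotvec(w)
            out.append([g,(s+0.).tolist(),(w+0.).tolist()])
    for i in range(0,len(out),8): print(json.dumps(out[i:i+8]))
    print('end',p.round(4),'err',(R.inv()*Q).magnitude().round(4)); return p,R
E
python3 - <<'E'
from pl import *
B=[.571,.0095]
s=plan([([.40,-.35,.25],Rt(-np.pi/2),7),([*B,.19],Rt(-np.pi/2),9)],1)
E
```

```text
[[1, [0.028, -0.026, -0.003], [0.0, 0.0, 0.067]], [1, [0.027, -0.028, -0.003], [0.0, 0.0, 0.067]], [1, [0.024, -0.029, -0.002], [-0.001, 0.0, 0.067]], [1, [0.023, -0.031, -0.003], [0.0, 0.0, 0.067]], [1, [0.02, -0.033, -0.003], [0.0, 0.0, 0.068]], [1, [0.019, -0.034, -0.003], [0.0, 0.0, 0.067]], [1, [0.016, -0.034, -0.002], [0.0, 0.001, 0.067]], [1, [0.019, -0.04, 0.007], [0.0, 0.0, 0.0]]]
[[1, [0.019, -0.04, 0.006], [0.0, 0.0, 0.0]], [1, [0.019, -0.04, 0.007], [0.0, 0.0, 0.0]], [1, [0.019, -0.04, 0.007], [0.0, 0.0, 0.0]], [1, [0.019, -0.04, 0.006], [0.0, 0.0, 0.0]], [1, [0.019, -0.04, 0.007], [0.0, 0.0, 0.0]], [1, [0.019, -0.04, 0.007], [0.0, 0.0, 0.0]], [1, [0.019, -0.04, 0.006], [0.0, 0.0, 0.0]], [1, [0.018, -0.04, 0.007], [0.0, 0.0, 0.0]]]Traceback (most recent call last):
  File "<stdin>", line 3, in <module>
  File "pl.py", line 25, in plan
    print('end',p.round(4),'err',(R.inv()*Q).magnitude().round(4)); return p,R
                                 ^^^^^^^^^^^^^^^^^^^^^^^^^^^^^
AttributeError: 'float' object has no attribute 'round'
```

apply_moves(plan=[[1,[0.028,-0.026,-0.003],[0,0,0.067]],[1,[0.027,-0.028,-0.003],[0,0,0.067]],[1,[0.024,-0.029,-0.002],[0,0,0.067]],[1,[0.023,-0.031,-0.003],[0,0,0.067]],[1,[0.02,-0.033,-0.003],[0,0,0.067]],[1,[0.019,-0.034,-0.003],[0,0,0.067]],[1,[0.016,-0.034,-0.002],[0,0,0.067]],[1,[0.019,-0.04,0.007],[0,0,0]]])

```text
time_s: 0.9
ee_pos: [0.4198, -0.3103, 0.2441]
eef_rot: [0.001, 1.0, -0.001, 0.001]
wrist_force: [0.2, -0.6, 0.5]
gripper_width: 0.0856
```

apply_moves(plan=[[1,[0.019,-0.04,0.007],[0,0,0]],[1,[0.019,-0.04,0.007],[0,0,0]],[1,[0.019,-0.04,0.007],[0,0,0]],[1,[0.019,-0.04,0.007],[0,0,0]],[1,[0.019,-0.04,0.007],[0,0,0]],[1,[0.019,-0.04,0.006],[0,0,0]],[1,[0.019,-0.04,0.006],[0,0,0]],[1,[0.018,-0.04,0.006],[0,0,0]]])

```text
time_s: 1.7
ee_pos: [0.5707, 0.0109, 0.1898]
eef_rot: [0.0, 1.0, 0.0, -0.0]
wrist_force: [0.8, -0.8, -0.1]
gripper_width: 0.0855
```

```bash
sed -i "s/,'err.*; return/,'err',round(float((R.inv()*Q).magnitude()),4)); return/" pl.py; python3 - <<'E'
from pl import *
p,R,o=pose(); print(p.round(4),o['q'].round(2),o['time_s'],o['joint_velocities'].round(2)); f=snap('wrist','w1'); print(f['tool_from_camera'].round(4),f['intrinsics'])
E
```

```text
[0.5707 0.0109 0.1898] [ 0.04  0.36 -0.21  1.84  0.09  0.95 -1.78] 1.7 [-0.62  0.35 -0.12 -0.35  0.13  0.02 -0.78]
[[-3.000e-04 -9.509e-01 -3.094e-01  7.820e-02]
 [ 1.000e+00 -3.000e-04 -3.000e-04 -8.000e-04]
 [ 2.000e-04 -3.094e-01  9.509e-01 -1.424e-01]
 [ 0.000e+00  0.000e+00  0.000e+00  1.000e+00]] [[282.27218891   0.         316.96593813]
 [  0.         282.27218891 195.76610798]
 [  0.           0.           1.        ]]
```

View pics/w1.png

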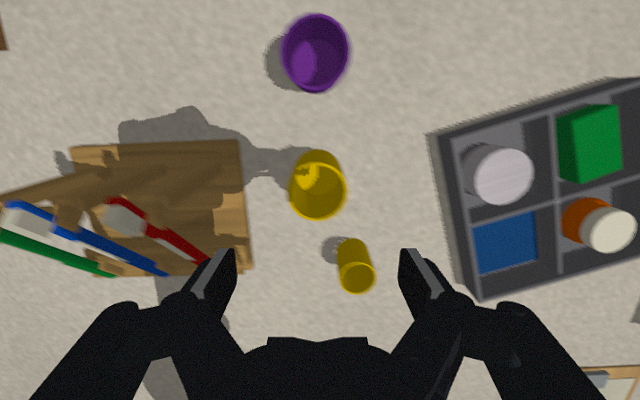

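The wrist view shows the beaker rim at (318,190), roughly midway between the jaws, with the small look-alike nearer at (355,267). The lining is at (505,242), and the red brush runs from (110,200) to (205,260).

```bash
cat > mw.py <<'E'
from pl import *
from m2 import circ
def T_of(f,p,R):
    T=np.eye(4);T[:3,:3]=R.as_matrix();T[:3,3]=p; return T@f['tool_from_camera']
E
sed -i '/^for n in/,$d' m2.py
python3 - <<'E'
from mw import *
f=load('w1'); T=T_of(f,np.array([.5707,.0109,.1898]),Rt(-np.pi/2)); W=cloud(f,T)
hsv=cv2.cvtColor(f['image'],cv2.COLOR_RGB2HSV);H,S,V=[hsv[...,i] for i in range(3)]
y=(H>18)&(H<34)&(S>110); d=np.hypot(W[...,0]-.571,W[...,1]-.01)
m=y&(d<.05)&(W[...,2]>.072); print('rim',m.sum(),circ(W[m]).round(4),np.median(W[m][:,2]))
m=((H>105)&(H<125)&(S>100)&(np.hypot(W[...,0]-.485,W[...,1]+.229)<.08)).astype(np.uint8)
c=max(cv2.findContours(m,cv2.RETR_EXTERNAL,cv2.CHAIN_APPROX_NONE)[0],key=len)[:,0]
P=onplane(f,c,.007,T); print('lining rect',cv2.minAreaRect((P[:,:2]*1000).astype(np.float32)))
for k,hm in dict(blue=(H>105)&(H<125)&(S>110),red=((H<7)|(H>173))&(S>130),green=(H>50)&(H<80)&(S>110)).items():
    m=hm&(W[...,0]>.4)&(W[...,0]<.7)&(W[...,1]>.08)&(W[...,1]<.33)&(W[...,2]>.02)
    P=W[m]; c=P.mean(0); u=np.linalg.svd(P-c)[2][0]; u*=np.sign(u[0])
    t=(P-c)@u; print(k,m.sum(),u.round(3),np.ptp(t).round(3),(c+u*t.min()).round(4),(c+u*t.max()).round(4))
p,R,o=pose();print(o['time_s'],p.round(4))
plan([([.571,.0095,.10],Rt(-np.pi/2),3),([.571,.0095,.040],Rt(-np.pi/2),4)],1)
E
```

```text
rim 820 [0.5707 0.0103 0.027 ] 0.08123811959701913
lining rect ((477.7159118652344, -233.53890991210938), (72.9173355102539, 79.87086486816406), 17.999357223510742)
blue 1634 [ 0.629 -0.139  0.765] 0.277 [0.4686 0.2068 0.0403] [0.6427 0.1683 0.2522]
red 986 [0.718 0.041 0.695] 0.137 [0.4947 0.1253 0.079 ] [0.5934 0.131  0.1745]
green 1270 [ 0.576 -0.327  0.749] 0.311 [0.4703 0.2825 0.044 ] [0.6493 0.1809 0.2765]
1.75 [0.5726 0.0203 0.1891]
[[1, [-0.001, 0.004, 0.03], [-0.002, 0.0, 0.003]], [1, [0.0, 0.003, 0.029], [-0.002, -0.001, 0.003]], [1, [-0.001, 0.004, 0.03], [-0.001, 0.0, 0.004]], [1, [0.0, 0.0, 0.015], [0.0, 0.0, 0.0]], [1, [0.0, 0.0, 0.015], [0.0, 0.0, 0.0]], [1, [0.0, 0.0, 0.015], [0.0, 0.0, 0.0]], [1, [0.0, 0.0, 0.015], [0.0, 0.0, 0.0]]]
end [0.5707 0.0096 0.0401] err 0.0005
```

apply_moves(plan=[[1,[0,0,0.02],[0,0,0]],[1,[0,0,0.02],[0,0,0]],[1,[0,0,0],[0,0,0]],[1,[0,0,0],[0,0,0]]])

```text
time_s: 2.15
ee_pos: [0.57, 0.009, 0.1502]
eef_rot: [0.0, 1.0, 0.0, -0.001]
wrist_force: [-0.5, 0.5, 0.2]
gripper_width: 0.0855
```

```bash
python3 - <<'E'
from pl import *
p,R,o=pose();print(o['time_s'],p.round(4),o['joint_velocities'].round(3))
plan([([.5708,.010,.040],Rt(-np.pi/2),7)],1)
E
```

```text
2.15 [0.57   0.009  0.1502] [ 0.005 -0.019 -0.002 -0.021  0.001 -0.002  0.001]
[[1, [0.0, 0.0, 0.016], [0.0, 0.0, 0.0]], [1, [0.0, 0.0, 0.015], [0.0, 0.0, 0.0]], [1, [0.0, 0.0, 0.016], [0.0, 0.0, 0.0]], [1, [0.001, -0.001, 0.016], [0.0, 0.001, 0.0]], [1, [0.0, 0.0, 0.016], [0.0, 0.0, 0.0]], [1, [0.0, 0.0, 0.015], [0.0, 0.0, 0.0]], [1, [0.0, 0.0, 0.016], [0.0, 0.0, 0.001]]]
end [0.5709 0.01   0.0402] err 0.0005
```

Settled. Descend and close.

apply_moves(plan=[[1,[0.001,-0.001,0.02],[0,0,0]],[1,[0,0,0.02],[0,0,0]],[1,[0,0,0.02],[0,0,0]],[1,[0,0,0.02],[0,0,0]],[1,[0,0,0.02],[0,0,0]],[1,[0,0,0.01],[0,0,0]],[1,[0,0,0],[0,0,0]]])

```text
time_s: 2.85
ee_pos: [0.5711, 0.0101, 0.04]
eef_rot: [0.0, 1.0, 0.0, -0.001]
wrist_force: [0.1, -0.7, -0.3]
gripper_width: 0.0856
```

apply_moves(plan=[[0.6,[0,0,0],[0,0,0]],[0.5,[0,0,0],[0,0,0]],[0.3,[0,0,0],[0,0,0]],[0.3,[0,0,0],[0,0,0]],[0.3,[0,0,0],[0,0,0]],[0.3,[0,0,0],[0,0,0]]])

```text
time_s: 3.45
ee_pos: [0.5725, 0.0103, 0.0421]
eef_rot: [-0.0, 1.0, 0.0, 0.001]
wrist_force: [-1.3, -1.0, 5.7]
gripper_width: 0.0573
```

apply_moves(plan=[[0.3,[0,0,-0.01],[0,0,0]],[0.3,[0,0,-0.02],[0,0,0]],[0.3,[0,0,-0.02],[0,0,0]],[0.3,[0,0,-0.02],[0,0,0]],[0.3,[0,0,-0.02],[0,0,0]],[0.3,[0,0,0],[0,0,0]],[0.3,[0,0,0],[0,0,0]]])

```text
time_s: 4.15
ee_pos: [0.5714, 0.0103, 0.1307]
eef_rot: [-0.0, 1.0, 0.0, 0.001]
wrist_force: [-0.1, 0.3, -2.7]
gripper_width: 0.0574
```

```bash
python3 - <<'E'
from mw import *
p,R,o=pose();print(o['time_s'],p.round(4),o['wrist_force'].round(1),o['gripper_width'])
snap('scene','s1')
f=snap('wrist','w2');
f=load('s1');W=cloud(f);hsv=cv2.cvtColor(f['image'],cv2.COLOR_RGB2HSV);H,S,V=[hsv[...,i] for i in range(3)]
m=(H>18)&(H<34)&(S>110)&(np.hypot(W[...,0]-.571,W[...,1]-.01)<.045)
print('beaker z range',np.nanpercentile(W[m][:,2],[1,50,99]))
plan([([.485,-.2295,p[2]],Rt(-np.pi/2),9)],.3)
E
```

```text
4.15 [0.5714 0.0103 0.1307] [-0.1  0.3 -2.7] 0.05742871612108041
beaker z range [0.08945236 0.13879613 0.19010574]
[[0.3, [-0.01, 0.027, 0.0], [0.0, 0.0, 0.0]], [0.3, [-0.009, 0.026, 0.0], [0.0, 0.0, 0.0]], [0.3, [-0.01, 0.027, 0.0], [0.0, 0.001, 0.0]], [0.3, [-0.009, 0.027, -0.001], [0.0, 0.0, 0.0]], [0.3, [-0.01, 0.026, 0.0], [0.0, 0.0, 0.0]], [0.3, [-0.009, 0.027, 0.0], [0.0, 0.0, 0.001]], [0.3, [-0.01, 0.026, 0.0], [0.0, 0.0, 0.0]], [0.3, [-0.009, 0.027, 0.0], [0.0, 0.001, 0.0]]]
[[0.3, [-0.01, 0.027, 0.0], [0.0, 0.0, 0.0]]]
end [ 0.4846 -0.2298  0.1305] err 0.0004
```

View pics/s1.png

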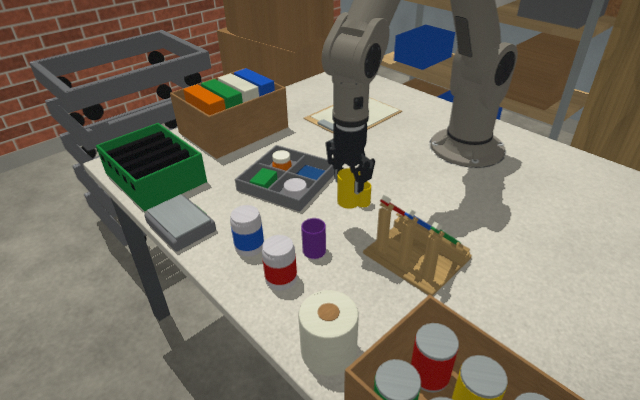

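The beaker is held upright in the jaws at about (350,188). Its underside is at z ≈ 0.089, so it did not slip. Carrying it over the lining.

apply_moves(plan=[[0.3,[-0.008,0.02,0],[0,0,0]],[0.3,[-0.01,0.028,0],[0,0,0]],[0.3,[-0.01,0.028,0],[0,0,0]],[0.3,[-0.01,0.028,0],[0,0,0]],[0.3,[-0.01,0.028,0],[0,0,0]],[0.3,[-0.01,0.028,0],[0,0,0]],[0.3,[-0.01,0.028,0],[0,0,0]],[0.3,[-0.01,0.028,0],[0,0,0]]])

```text
time_s: 5.05
ee_pos: [0.4922, -0.2066, 0.1291]
eef_rot: [-0.0, 1.0, 0.0, -0.001]
wrist_force: [0.0, 0.2, -2.0]
gripper_width: 0.057
```

apply_moves(plan=[[0.3,[-0.008,0.023,0],[0,0,0]],[0.3,[0,0,0.01],[0,0,0]],[0.3,[0,0,0],[0,0,0]],[0.3,[0,0,0],[0,0,0]],[0.3,[0,0,0],[0,0,0]]])

```text
time_s: 5.55
ee_pos: [0.486, -0.2274, 0.1201]
eef_rot: [-0.0, 1.0, 0.001, -0.0]
wrist_force: [1.4, 0.4, -1.6]
gripper_width: 0.0574
```

```bash
python3 - <<'E'
from mw import *
p,R,o=pose();print(o['time_s'],p.round(4),o['wrist_force'].round(1),o['gripper_width'])
snap('wrist','w3');f=snap('top','t1')
plan([([.485,-.2295,.049],Rt(-np.pi/2),8)],.3,(p,R))
E
```

```text
5.55 [ 0.486  -0.2274  0.1201] [ 1.4  0.4 -1.6] 0.05742492305453401
[[0.3, [0.0, 0.0, 0.009], [0.0, 0.0, 0.0]], [0.3, [0.0, 0.001, 0.009], [0.0, 0.0, 0.001]], [0.3, [0.0, 0.0, 0.009], [0.0, 0.0, 0.0]], [0.3, [-0.001, 0.0, 0.009], [0.0, 0.0, 0.0]], [0.3, [0.0, 0.0, 0.008], [0.0, 0.0, 0.001]], [0.3, [0.0, 0.001, 0.009], [-0.001, 0.0, 0.0]], [0.3, [0.0, 0.0, 0.009], [0.0, 0.0, 0.001]], [0.3, [0.0, 0.0, 0.009], [0.0, 0.0, 0.0]]]
end [ 0.485  -0.2293  0.0491] err 0.0003
```

View pics/w3.png

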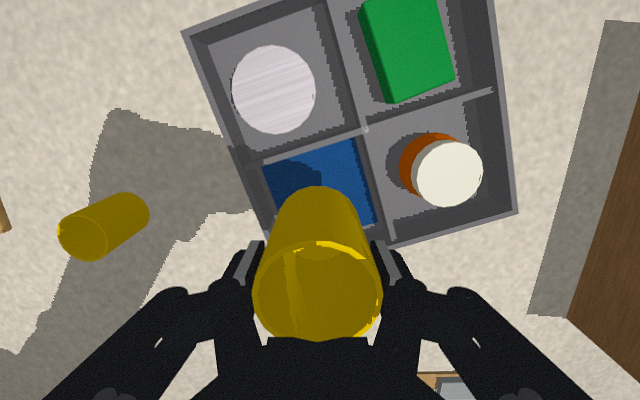

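The beaker hangs at (318,265), above the lining at (320,180), and all cell walls are clear. Lowering it.

apply_moves(plan=[[0.3,[0,0.001,0.012],[0,0,0]],[0.3,[-0.001,0.001,0.015],[0,0,0]],[0.3,[0,0,0.015],[0,0,0]],[0.3,[0,0,0.012],[0,0,0]],[0.3,[0,0,0.008],[0,0,0]],[0.3,[0,0,0.005],[0,0,0]],[0.3,[0,0,0.002],[0,0,0]],[0.3,[0,0,0],[0,0,0]]])

```text
time_s: 6.45
ee_pos: [0.4847, -0.2307, 0.0513]
eef_rot: [0.0, 1.0, 0.0, 0.0]
wrist_force: [-0.1, -0.0, -2.5]
gripper_width: 0.0571
```

apply_moves(plan=[[0.3,[0,0,0.001],[0,0,0]],[0.3,[0,0,0],[0,0,0]]])

```text
time_s: 6.65
ee_pos: [0.4848, -0.2309, 0.0506]
eef_rot: [0.0, 1.0, 0.0, 0.0]
wrist_force: [-0.0, -0.2, -2.3]
gripper_width: 0.0571
```

Not touching yet (the wrist still carries the weight), so creep down.

apply_moves(plan=[[0.3,[0,0,0.001],[0,0,0]],[0.3,[0,0,0],[0,0,0]],[0.3,[0,0,0.001],[0,0,0]],[0.3,[0,0,0],[0,0,0]]])

```text
time_s: 7.05
ee_pos: [0.4846, -0.2309, 0.0491]
eef_rot: [0.0, 1.0, 0.0, 0.0]
wrist_force: [-2.2, -0.1, 6.3]
gripper_width: 0.0575
```

Contact made (+8.6 N). Release.

apply_moves(plan=[[0.75,[0,0,0],[0,0,0]],[0.85,[0,0,0],[0,0,0]],[1,[0,0,0],[0,0,0]],[1,[0,0,0],[0,0,0]],[1,[0,0,0],[0,0,0]],[1,[0,0,-0.02],[0,0,0]],[1,[0,0,-0.04],[0,0,0]],[1,[0,0,-0.04],[0,0,0]]])

```text
time_s: 7.85
ee_pos: [0.4838, -0.2304, 0.1488]
eef_rot: [-0.0, 1.0, 0.0, -0.001]
wrist_force: [0.9, -0.2, 0.2]
gripper_width: 0.0852
```

apply_moves(plan=[[1,[0,0,-0.05],[0,0,0]],[1,[0,0,-0.05],[0,0,0]],[1,[0,0,0],[0,0,0]],[1,[0,0,0],[0,0,0]]])

```text
time_s: 8.25
ee_pos: [0.4851, -0.231, 0.2495]
eef_rot: [0.001, 1.0, 0.0, 0.001]
wrist_force: [0.0, -0.1, -0.6]
gripper_width: 0.0855
```

```bash
python3 - <<'E'
from mw import *
p,R,o=pose();print(o['time_s'],p.round(4),o['wrist_force'].round(1),o['gripper_width'])
f=snap('wrist','w4');T=T_of(f,p,R)
g=snap('scene','s2')
for n,f,T in (('w',f,T),('s',g,None)):
    W=cloud(f,T);hsv=cv2.cvtColor(f['image'],cv2.COLOR_RGB2HSV);H,S,V=[hsv[...,i] for i in range(3)]
    m=(H>18)&(H<34)&(S>110)&(np.hypot(W[...,0]-.485,W[...,1]+.23)<.05)&(W[...,2]>.075)
    P=W[m];
    if len(P)>20: print(n,len(P),circ(P).round(4),np.percentile(P[:,2],[5,50,95]).round(4))
E
```

```text
8.25 [ 0.4851 -0.231   0.2495] [ 0.  -0.1 -0.6] 0.08553401825913708
w 772 [ 0.4829 -0.2296  0.0272] [0.0769 0.0883 0.3309]
s 163 [ 0.4866 -0.2308  0.0271] [0.0757 0.0824 0.0884]
```

View pics/w4.png

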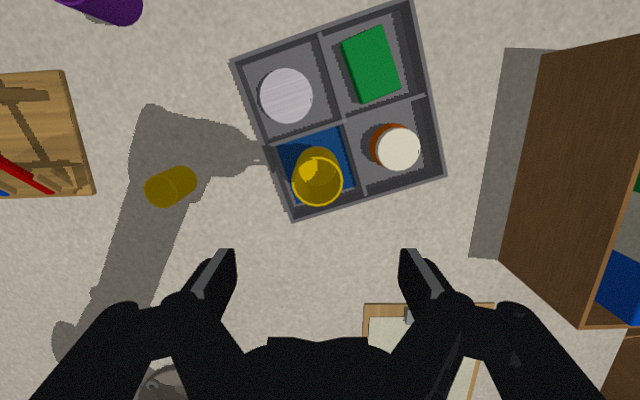

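The beaker stands upright on the lining. The rim circle is centred at (0.485, -0.2305), and its median height of 0.088 matches the expected 0.089. Next I'll try the tilted placing pose empty-handed above the beaker to check reach.

```bash
cat >> pl.py <<'E'
def place(beak,foot,L,az,phi,t,zf=.012,lift=0.,depth=.019):
    """brush standing: foot (dx,dy) rel. beaker axis, lean L towards az; grasp t past centre, grasped at tool pitch phi. -> TCP,R"""
    L,az,phi=np.radians([L,az,phi])
    u=np.array([np.sin(L)*np.cos(az),np.sin(L)*np.sin(az),np.cos(L)])
    F=np.array([beak[0]+foot[0],beak[1]+foot[1],zf])
    g=F+u*(.0975+t)+[0,0,lift]
    R=Rt(-np.pi/2+az,phi+np.pi/4-L)
    return g+R.apply([0,0,depth]),R
BK=[.485,-.2305]
E
python3 - <<'E'
from pl import *
P,R=place(BK,(-.012,.008),15,15,20,.02,lift=.06); print(P)
plan([(P,R,8)],.5)
E
```

```text
[ 0.5164339  -0.21086192  0.17328332]
[[0.5, [0.004, -0.002, 0.009], [0.014, 0.109, -0.031]], [0.5, [0.003, -0.003, 0.01], [0.014, 0.108, -0.03]], [0.5, [0.002, -0.002, 0.01], [0.014, 0.109, -0.031]], [0.5, [0.002, -0.001, 0.01], [0.014, 0.109, -0.03]], [0.5, [0.0, -0.002, 0.01], [0.015, 0.109, -0.031]], [0.5, [-0.001, -0.001, 0.01], [0.014, 0.108, -0.03]], [0.5, [-0.002, -0.002, 0.011], [0.014, 0.109, -0.031]], [0.5, [-0.003, -0.001, 0.009], [0.014, 0.109, -0.031]]]
end [ 0.5166 -0.2111  0.1738] err 0.0005
```

apply_moves(plan=[[0.5,[0.004,-0.002,0.01],[0.014,0.109,-0.031]],[0.5,[0.003,-0.002,0.01],[0.014,0.109,-0.031]],[0.5,[0.002,-0.002,0.01],[0.014,0.109,-0.031]],[0.5,[0.001,-0.002,0.01],[0.014,0.109,-0.031]],[0.5,[0,-0.002,0.01],[0.014,0.109,-0.031]],[0.5,[-0.001,-0.001,0.01],[0.014,0.109,-0.031]],[0.5,[-0.002,-0.002,0.01],[0.014,0.109,-0.031]],[0.5,[-0.003,-0.001,0.01],[0.014,0.109,-0.031]]])

```text
time_s: 9.15
ee_pos: [0.51, -0.2071, 0.1846]
eef_rot: [-0.058, 0.935, 0.102, 0.336]
wrist_force: [1.2, -0.4, -0.4]
gripper_width: 0.0426
```

apply_moves(plan=[[0.5,[0,0,0],[0,0,0]],[0.5,[0,0,0],[0,0,0]]])

```text
time_s: 9.35
ee_pos: [0.5102, -0.2079, 0.1852]
eef_rot: [-0.058, 0.935, 0.1, 0.335]
wrist_force: [-0.4, 0.6, 0.6]
gripper_width: 0.0426
```

```bash
python3 - <<'E'
from pl import *
P,Rr=place(BK,(-.012,.008),15,15,20,.02,lift=.06)
p,R,o=pose(); print(p,o['q'].round(2),np.degrees((R.inv()*Rr).as_rotvec()).round(1),o['gripper_width'])
E
```

```text
[ 0.51022604 -0.20790112  0.185167  ] [ 1.09  0.28 -0.6   2.24 -1.12  0.38  0.19] [-0.3 10.3 -3. ] 0.04259171524254832
```

apply_moves(plan=[[0.5,[0,0,0.005],[0,0.09,-0.02]],[0.5,[0,0,0.005],[0,0.09,-0.02]],[0.5,[0,0,0],[0,0,0]],[0.5,[0,0,0],[0,0,0]]])

```text
time_s: 9.75
ee_pos: [0.515, -0.2052, 0.1721]
eef_rot: [-0.063, 0.916, 0.111, 0.38]
wrist_force: [-0.4, 0.1, -0.9]
gripper_width: 0.0428
```

```bash
python3 - <<'E'
from pl import *
P,Rr=place(BK,(-.012,.008),15,15,20,.02,lift=.06)
p,R,o=pose(); print(p,o['q'].round(2),np.degrees((R.inv()*Rr).as_rotvec()).round(1),o['gripper_width'])
E
```

```text
[ 0.51499687 -0.20515593  0.17211732] [ 1.39  0.43 -0.93  2.27 -1.32  0.26  0.52] [-0.9  4.7 -1.6] 0.042814639500685064
```

The pitch limit here is about 45°, so I'll place with about 40°: grasp pitched 15°, lean 20°. Next I go above the blue brush and look.

```bash
python3 - <<'E'
from pl import *
a=np.radians(-90+2.3)
R=Rt(a,np.radians(15))
u=np.array([.707,.025,.707]); c=np.array([.5235,.1955,.104]); 
T=c+u*.02+R.apply([0,0,.019]); print('grasp',T)
H=T-R.apply([0,0,.11]); print('hover',H)
plan([([.5,-.10,.28],R,6),(H,R,8)],.5)
E
```

```text
grasp [0.5425536  0.19619735 0.09978741]
hover [0.51410644 0.19505479 0.20603925]
[[0.5, [0.014, -0.018, -0.011], [-0.023, -0.087, 0.029]], [0.5, [0.012, -0.018, -0.012], [-0.022, -0.087, 0.028]], [0.5, [0.011, -0.019, -0.014], [-0.023, -0.087, 0.029]], [0.5, [0.008, -0.018, -0.015], [-0.023, -0.088, 0.028]], [0.5, [0.007, -0.018, -0.016], [-0.022, -0.087, 0.029]], [0.5, [0.005, -0.018, -0.017], [-0.023, -0.087, 0.028]], [0.5, [0.001, -0.037, 0.01], [0.0, 0.0, 0.0]], [0.5, [0.001, -0.037, 0.009], [0.0, 0.0, 0.0]]]
[[0.5, [0.0, -0.036, 0.01], [0.0, 0.0, 0.0]], [0.5, [0.001, -0.037, 0.01], [0.0, 0.0, 0.0]], [0.5, [0.001, -0.037, 0.01], [0.0, 0.0, 0.0]], [0.5, [0.001, -0.037, 0.009], [0.0, 0.0, 0.0]], [0.5, [0.0, -0.036, 0.01], [0.0, 0.0, 0.0]], [0.5, [0.001, -0.037, 0.01], [0.0, 0.0, 0.0]]]
end [0.5141 0.1949 0.2058] err 0.0002
```

apply_moves(plan=[[0.5,[0.014,-0.018,-0.011],[-0.023,-0.087,0.029]],[0.5,[0.012,-0.018,-0.012],[-0.023,-0.087,0.029]],[0.5,[0.011,-0.019,-0.014],[-0.023,-0.087,0.029]],[0.5,[0.008,-0.018,-0.015],[-0.023,-0.087,0.028]],[0.5,[0.007,-0.018,-0.016],[-0.022,-0.087,0.028]],[0.5,[0.005,-0.018,-0.017],[-0.022,-0.087,0.028]],[0.5,[0.001,-0.037,0.01],[0,0,0]],[0.5,[0.001,-0.037,0.009],[0,0,0]]])

```text
time_s: 10.55
ee_pos: [0.5003, -0.0595, 0.2182]
eef_rot: [-0.039, 0.969, 0.071, 0.233]
wrist_force: [0.2, -0.4, -1.4]
gripper_width: 0.0428
```

apply_moves(plan=[[0.5,[0,-0.037,0.01],[0,0,0]],[0.5,[0.001,-0.037,0.01],[0,0,0]],[0.5,[0.001,-0.037,0.01],[0,0,0]],[0.5,[0.001,-0.037,0.009],[0,0,0]],[0.5,[0,-0.036,0.01],[0,0,0]],[0.5,[0.001,-0.036,0.01],[0,0,0]],[0.5,[0,0,0],[0,0,0]],[0.5,[0,0,0],[0,0,0]]])

```text
time_s: 11.35
ee_pos: [0.4953, 0.1358, 0.1805]
eef_rot: [-0.04, 0.97, 0.072, 0.23]
wrist_force: [0.6, -1.1, -0.8]
gripper_width: 0.0424
```

```bash
cat > mb.py <<'E'
from mw import *
def brush(f,T,k,c0,rad=.03):
    W=cloud(f,T);hsv=cv2.cvtColor(f['image'],cv2.COLOR_RGB2HSV);H,S,V=[hsv[...,i] for i in range(3)]
    hm=dict(blue=(H>105)&(H<125)&(S>110),red=((H<7)|(H>173))&(S>130),green=(H>50)&(H<80)&(S>110))[k]
    m=hm&(abs(W[...,1]-c0[1])<rad)&(abs(W[...,0]-c0[0])<.13)&(W[...,2]>.02)&(W[...,2]<.2)
    P=W[m];u0=np.array([.707,.02,.707]);
    # points within 15 mm of nominal line
    d=P-c0; d=d-np.outer(d@u0,u0); P=P[np.linalg.norm(d,axis=1)<.02]
    c=P.mean(0); u=np.linalg.svd(P-c,full_matrices=False)[2][0]; u*=np.sign(u[0]); t=(P-c)@u
    lo,hi=c+u*np.percentile(t,.5),c+u*np.percentile(t,99.5)
    print(k,len(P),'u',u.round(3),'lo',lo.round(4),'hi',hi.round(4),'at x=.5376:',(c+u*(.5376-c[0])/u[0]).round(4))
if __name__=='__main__':
    p,R,o=pose();print(o['time_s'],p.round(4),o['q'].round(2))
    f=snap('wrist','w5'); T=T_of(f,p,R)
    brush(f,T,'blue',np.array([.5235,.1955,.104])); brush(f,T,'red',np.array([.527,.1297,.1035]));brush(f,T,'green',np.array([.52,.2615,.1035]))
    brush(load('t0'),None,'blue',np.array([.5235,.1955,.104]))
E
python3 mb.py
```

```text
11.35 [0.4953 0.1358 0.1805] [-0.04  0.11 -0.43  2.31  0.5   0.3  -2.33]
blue 1251 u [0.721 0.023 0.693] lo [0.4856 0.1936 0.0762] hi [0.5884 0.1969 0.175 ] at x=.5376: [0.5376 0.1953 0.1262]
red 1379 u [0.713 0.028 0.701] lo [0.4526 0.1283 0.0412] hi [0.5896 0.1336 0.1759] at x=.5376: [0.5376 0.1316 0.1248]
green 1941 u [0.717 0.021 0.696] lo [0.4497 0.2577 0.0418] hi [0.5864 0.2616 0.1745] at x=.5376: [0.5376 0.2602 0.1272]
blue 137 u [0.71  0.023 0.704] lo [0.4521 0.1933 0.0408] hi [0.5892 0.1977 0.1766] at x=.5376: [0.5376 0.1961 0.1255]
```

View pics/w5.png

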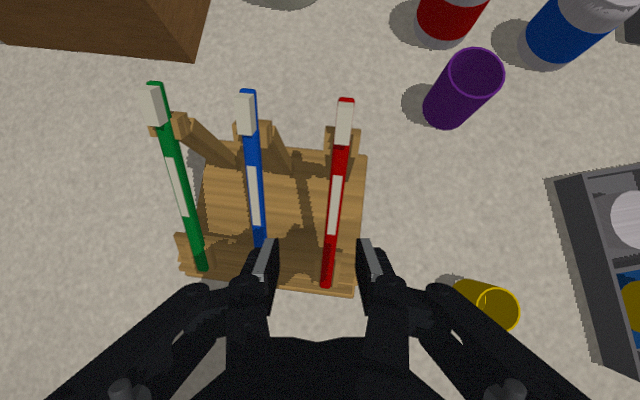

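The wrist view shows I'm pitched more than asked: speed limits cut rows short. The jaws straddle the red brush, which runs from (345,100) to (327,285), with blue at (247,90)–(260,245). Red is nearest and the order of the two is free, so red goes first.

```bash
python3 - <<'E'
from pl import *
p,R0,o=pose();print(p.round(4),np.degrees(np.arccos(-R0.as_matrix()[2,2])))
R=Rt(np.radians(-90+2.2),np.radians(15))
u=np.array([.707,.02,.707]); c=np.array([.526,.1305,.104]); 
T=c+u*.02+R.apply([0,0,.019]); print('grasp',T)
H=T-R.apply([0,0,.08]); print('hover',H)
plan([(H,R,4)],.4)
E
```

```text
[0.4953 0.1344 0.1801] 26.963648771848426
grasp [0.54505394 0.13108877 0.09978741]
hover [0.52436368 0.13029393 0.17706148]
[[0.4, [0.006, 0.002, 0.004], [-0.021, -0.051, 0.024]], [0.4, [0.006, 0.002, 0.003], [-0.02, -0.051, 0.023]], [0.4, [0.007, 0.002, 0.003], [-0.021, -0.051, 0.024]], [0.4, [0.006, 0.001, 0.003], [-0.021, -0.051, 0.023]]]
end [0.524  0.1307 0.1774] err 0.0002
```

apply_moves(plan=[[0.4,[0.006,0.002,0.003],[-0.021,-0.051,0.024]],[0.4,[0.006,0.002,0.003],[-0.021,-0.051,0.024]],[0.4,[0.006,0.002,0.003],[-0.021,-0.051,0.024]],[0.4,[0.006,0.002,0.003],[-0.021,-0.051,0.024]],[0.4,[0,0,0],[0,0,0]],[0.4,[0,0,0],[0,0,0]]])

```text
time_s: 12.0
ee_pos: [0.5223, 0.1277, 0.1762]
eef_rot: [-0.002, 0.991, 0.017, 0.13]
wrist_force: [0.4, 0.4, -0.9]
gripper_width: 0.0342
```

```bash
python3 - <<'E'
from mb import *
p,R0,o=pose();print(p.round(4),o['q'].round(2),np.degrees(np.arccos(-R0.as_matrix()[2,2])),o['time_s'],o['gripper_width'])
R=Rt(np.radians(-90+2.2),np.radians(15))
f=snap('wrist','w6'); brush(f,T_of(f,p,R0),'red',np.array([.526,.1305,.104]))
u=np.array([.707,.02,.707]); c=np.array([.526,.1305,.104]); 
T=c+u*.02+R.apply([0,0,.019]); 
plan([(T,R,5)],.4)
E
```

```text
[0.5223 0.1277 0.1762] [-0.02  0.23 -0.45  2.1   0.36  0.61 -2.25] 14.89073383594874 12.0 0.034155971314958865
red 1148 u [0.719 0.026 0.695] lo [0.4532 0.1285 0.0428] hi [0.5906 0.1336 0.1756] at x=.5376: [0.5376 0.1316 0.1244]
[[0.4, [0.001, -0.001, 0.016], [0.0, 0.001, -0.001]], [0.4, [0.0, 0.0, 0.016], [0.0, 0.0, -0.001]], [0.4, [0.001, -0.001, 0.016], [0.0, 0.001, 0.0]], [0.4, [0.001, 0.0, 0.016], [0.001, 0.0, -0.001]], [0.4, [0.0, 0.0, 0.016], [0.0, 0.001, -0.001]]]
end [0.5451 0.1306 0.0994] err 0.0005
```

View pics/w6.png

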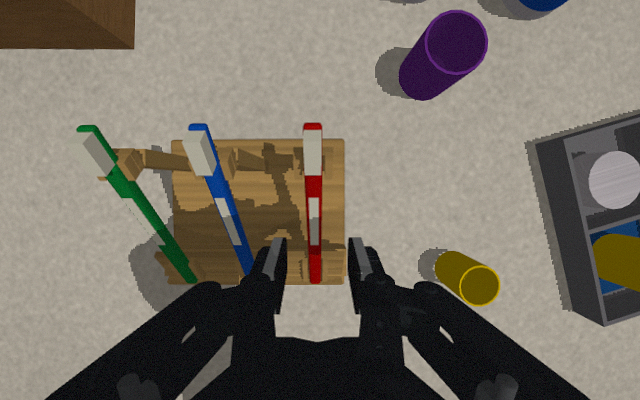

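The jaws are centred on red (315,205), with y ≈ 0.1316 at the grasp. Descend and close.

apply_moves(plan=[[0.4,[0.001,-0.002,0.016],[0,0,0]],[0.4,[0.001,-0.002,0.016],[0,0,0]],[0.4,[0.001,0,0.016],[0,0,0]],[0.4,[0,0,0.016],[0,0,0]],[0.4,[0,0,0.016],[0,0,0]],[0.4,[0,0,0],[0,0,0]]])

```text
time_s: 12.65
ee_pos: [0.5435, 0.1326, 0.0975]
eef_rot: [-0.002, 0.992, 0.018, 0.127]
wrist_force: [-0.8, 0.2, -0.6]
gripper_width: 0.0343
```

apply_moves(plan=[[0.2,[0,0,0],[0,0,0]],[0,[0,0,0],[0,0,0]],[0,[0,0,0],[0,0,0]],[0,[0,0,0],[0,0,0]],[0,[0,0,0],[0,0,0]]])

```text
time_s: 13.15
ee_pos: [0.5451, 0.1327, 0.1]
eef_rot: [-0.002, 0.992, 0.017, 0.129]
wrist_force: [-4.5, -4.7, 6.8]
gripper_width: 0.0107
```

apply_moves(plan=[[0,[0,0,-0.01],[0,0,0]],[0,[0,0,-0.015],[0,0,0]],[0,[0,0,-0.025],[0,0,0]],[0,[0,0,-0.03],[0,0,0]],[0,[0,0,-0.03],[0,0,0]],[0,[0,0,-0.03],[0,0,0]],[0,[0,0,0],[0,0,0]],[0,[0,0,0],[0,0,0]]])

```text
time_s: 13.95
ee_pos: [0.51, 0.1332, 0.2365]
eef_rot: [-0.003, 0.991, 0.018, 0.131]
wrist_force: [-0.9, -0.1, -0.5]
gripper_width: 0.0108
```

```bash
cat > held.py <<'E'
from mw import *
import sys
def held(fn,k):
    p,R,o=pose();print(p.round(4),o['q'].round(2),o['time_s'],o['gripper_width'],o['wrist_force'].round(1))
    f=snap('wrist',fn); T=f['tool_from_camera']; W=cloud(f,T)
    hsv=cv2.cvtColor(f['image'],cv2.COLOR_RGB2HSV);H,S,V=[hsv[...,i] for i in range(3)]
    hm=dict(blue=(H>105)&(H<125)&(S>110),red=((H<7)|(H>173))&(S>130))[k]
    m=hm&(abs(W[...,1])<.02)&(abs(W[...,2])<.13)&(abs(W[...,0])<.15)
    P=W[m]; c=P.mean(0);u=np.linalg.svd(P-c,full_matrices=False)[2][0];u*=np.sign(u[0]);t=(P-c)@u
    for _ in range(2):
        d=P-c;r=np.linalg.norm(d-np.outer(d@u,u),axis=1);Q=P[r<.008];c=Q.mean(0);u=np.linalg.svd(Q-c,full_matrices=False)[2][0];u*=np.sign(u[0])
    t=(Q-c)@u;lo,hi=c+u*np.percentile(t,.5),c+u*np.percentile(t,99.5)
    print('tool frame: n',len(Q),'u',u.round(3),'lo',lo.round(4),'hi',hi.round(4),'angle to tool x',np.degrees(np.arctan2(-u[2],u[0])).round(1),'len',np.ptp(t).round(3))
    up=R.apply(u); print('world u',up.round(3),'foot(lo)',(p+R.apply(lo)).round(4),'head',(p+R.apply(hi)).round(4))
held(sys.argv[1],sys.argv[2])
E
python3 held.py w7 red
```

```text
[0.51   0.1332 0.2365] [ 0.03  0.14 -0.5   2.06  0.25  0.74 -2.16] 13.95 0.010828873772908046 [-0.9 -0.1 -0.5]
tool frame: n 1928 u [ 0.879 -0.001 -0.476] lo [-0.0938 -0.0008  0.0252] hi [ 0.0645 -0.0009 -0.0606] angle to tool x 28.5 len 0.187
world u [0.725 0.026 0.688] foot(lo) [0.4259 0.1311 0.1878] head [0.5565 0.1357 0.3117]
```

View pics/w7.png

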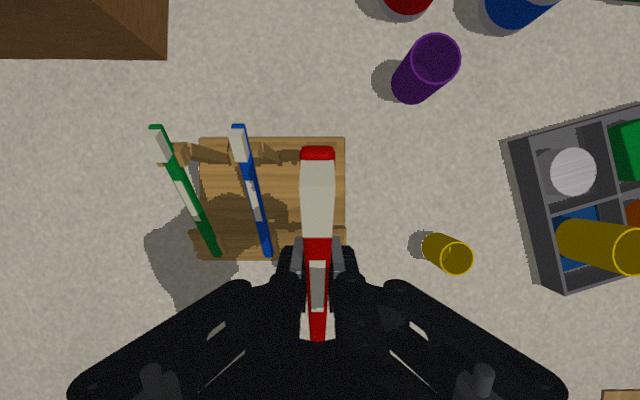

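Red is held in the jaws, seen at (318,155)–(318,340) with its foot hidden by the gripper. It sits about 29° to tool x, and the head end is 77 from the grasp point, which matches t = 20. Now to the hover above the beaker.

```bash
python3 - <<'E'
from pl import *
P,R=place(BK,(-.013,-.003),20,-20,15.5,.02,zf=.017,lift=.105); print(P)
plan([(P,R,15)],0)
E
```

```text
[ 0.52135912 -0.25146525  0.21796617]
[[0, [0.0, 0.026, 0.001], [-0.012, 0.029, 0.023]], [0, [0.0, 0.025, 0.001], [-0.012, 0.03, 0.023]], [0, [0.0, 0.026, 0.002], [-0.012, 0.029, 0.023]], [0, [0.002, 0.025, 0.002], [-0.012, 0.03, 0.023]], [0, [0.001, 0.026, 0.002], [-0.012, 0.029, 0.022]], [0, [0.003, 0.025, 0.003], [-0.013, 0.03, 0.023]], [0, [0.002, 0.026, 0.003], [-0.012, 0.029, 0.023]], [0, [0.004, 0.025, 0.004], [-0.012, 0.03, 0.023]]]
[[0, [0.003, 0.025, 0.004], [-0.012, 0.029, 0.023]], [0, [0.004, 0.025, 0.004], [-0.012, 0.03, 0.023]], [0, [0.005, 0.025, 0.005], [-0.012, 0.029, 0.023]], [0, [0.005, 0.024, 0.005], [-0.012, 0.03, 0.023]], [0, [0.005, 0.025, 0.006], [-0.012, 0.029, 0.022]], [0, [0.006, 0.024, 0.006], [-0.012, 0.029, 0.023]], [0, [0.006, 0.024, 0.006], [-0.013, 0.03, 0.023]]]
end [ 0.5211 -0.2514  0.218 ] err 0.0005
```

apply_moves(plan=[[0,[0,0.026,0.001],[-0.012,0.029,0.023]],[0,[0,0.026,0.001],[-0.012,0.03,0.023]],[0,[0,0.026,0.002],[-0.012,0.029,0.023]],[0,[0.002,0.025,0.002],[-0.012,0.03,0.023]],[0,[0.001,0.025,0.002],[-0.012,0.029,0.023]],[0,[0.003,0.025,0.003],[-0.012,0.03,0.023]],[0,[0.002,0.026,0.003],[-0.012,0.029,0.023]],[0,[0.004,0.025,0.004],[-0.012,0.03,0.023]]])

```text
time_s: 14.8
ee_pos: [0.5155, -0.0736, 0.2241]
eef_rot: [0.031, 0.966, -0.08, 0.244]
wrist_force: [0.9, -0.1, 0.8]
gripper_width: 0.0109
```

apply_moves(plan=[[0,[0.003,0.025,0.004],[-0.012,0.029,0.023]],[0,[0.004,0.025,0.004],[-0.012,0.03,0.023]],[0,[0.005,0.025,0.005],[-0.012,0.029,0.023]],[0,[0.005,0.024,0.005],[-0.012,0.03,0.023]],[0,[0.005,0.025,0.006],[-0.012,0.029,0.023]],[0,[0.006,0.024,0.006],[-0.012,0.029,0.023]],[0,[0.006,0.024,0.006],[-0.012,0.03,0.023]],[0,[0,0,0],[0,0,0]]])

```text
time_s: 15.6
ee_pos: [0.5149, -0.2101, 0.2103]
eef_rot: [0.059, 0.94, -0.143, 0.305]
wrist_force: [-0.8, -0.5, -0.1]
gripper_width: 0.0107
```

```bash
python3 held.py w8 red; python3 - <<'E'
from pl import *
P,R=place(BK,(-.013,-.003),20,-20,15.5,.02,zf=.017,lift=.105); p,r,o=pose();print(P, np.degrees((r.inv()*R).as_rotvec()).round(1))
snap('scene','s3')
plan([(P,R,3)],0)
E
```

```text
[ 0.5149 -0.2101  0.2103] [ 0.87  0.13 -0.66  2.3   0.92  0.18 -2.5 ] 15.6 0.01071786742759856 [-0.8 -0.5 -0.1]
tool frame: n 1931 u [ 0.879  0.    -0.476] lo [-0.0944 -0.0006  0.025 ] hi [ 0.0644 -0.0005 -0.061 ] angle to tool x 28.5 len 0.189
world u [ 0.414 -0.111  0.903] foot(lo) [ 0.456  -0.1925  0.1344] head [ 0.5308 -0.2126  0.2975]
[ 0.52135912 -0.25146525  0.21796617] [-0.4  4.3  2.7]
[[0, [0.006, 0.014, 0.002], [-0.003, 0.025, 0.016]], [0, [0.006, 0.013, 0.002], [-0.003, 0.024, 0.016]], [0, [0.007, 0.013, 0.002], [-0.002, 0.025, 0.016]]]
end [ 0.5214 -0.2512  0.2185] err 0.0004
```

View pics/s3.png

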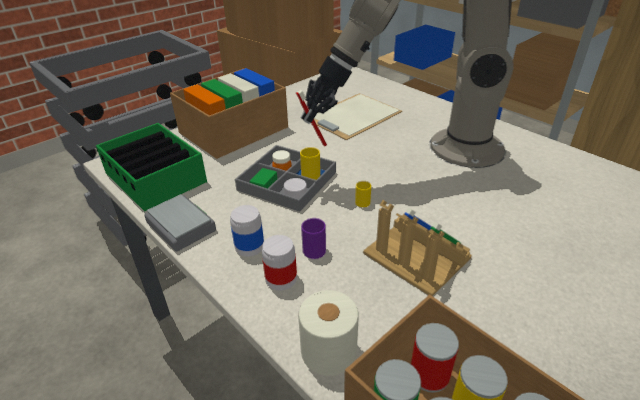

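View pics/w8.png

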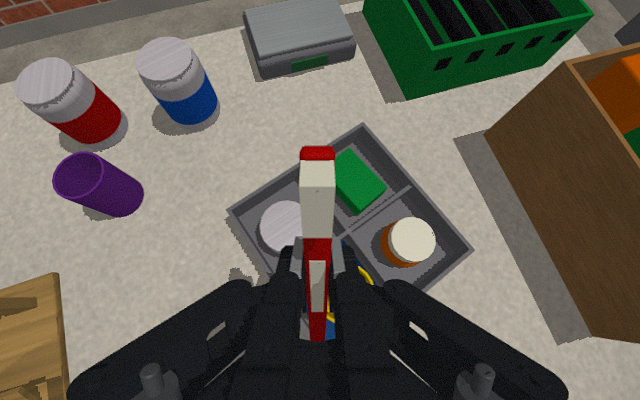

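apply_moves(plan=[[0,[0.006,0.013,0.002],[-0.003,0.025,0.016]],[0,[0.006,0.013,0.002],[-0.003,0.025,0.016]],[0,[0.006,0.013,0.002],[-0.003,0.025,0.016]],[0,[0,0,0],[0,0,0]],[0,[0,0,0],[0,0,0]]])

```text
time_s: 16.2
ee_pos: [0.5221, -0.2482, 0.2194]
eef_rot: [0.059, 0.924, -0.162, 0.341]
wrist_force: [0.5, 0.5, 0.3]
gripper_width: 0.0108
```

```bash
python3 held.py w9 red; python3 - <<'E'
from pl import *
P,R=place(BK,(-.013,-.003),20,-20,15.5,.02,zf=.017,lift=.105); p,r,o=pose();print(P,np.degrees((r.inv()*R).as_rotvec()).round(1))
plan([(P,R,3)],0)
E
```

```text
[ 0.5221 -0.2482  0.2194] [ 1.23  0.21 -0.97  2.28  1.45  0.17 -2.96] 16.2 0.010818511137893052 [0.5 0.5 0.3]
tool frame: n 1913 u [ 0.88  -0.001 -0.475] lo [-0.0938 -0.0003  0.0244] hi [ 0.0644 -0.0005 -0.0611] angle to tool x 28.4 len 0.188
world u [ 0.339 -0.122  0.933] foot(lo) [ 0.4701 -0.229   0.14  ] head [ 0.531  -0.251   0.3077]
[ 0.52135912 -0.25146525  0.21796617] [-0.1 -0.   0.1]
[[0, [0.0, 0.001, 0.0], [-0.001, 0.0, 0.0]], [0, [-0.001, 0.001, 0.001], [0.0, 0.0, 0.001]], [0, [0.0, 0.002, 0.0], [-0.001, 0.0, 0.0]]]
end [ 0.5208 -0.2516  0.2182] err 0.0005
```

```bash
python3 - <<'E'
from pl import *
p,r,o=pose();print(o['q'])
P,R=place(BK,(-.014,-.007),21,5,15.5,.02,zf=.017,lift=.09);print(P)
plan([(P,R,8)],0)
E
```

```text
[ 1.23355631  0.20736454 -0.96589034  2.28256958  1.44734294  0.17466455
 -2.95727086]
[ 0.5249875  -0.23277671  0.20203483]
[[0, [-0.002, -0.002, 0.001], [0.035, -0.002, -0.042]], [0, [-0.001, -0.002, 0.002], [0.035, -0.002, -0.041]], [0, [-0.002, -0.002, 0.002], [0.035, -0.003, -0.042]], [0, [-0.001, -0.002, 0.001], [0.034, -0.002, -0.041]], [0, [-0.002, -0.002, 0.002], [0.035, -0.002, -0.042]], [0, [-0.001, -0.001, 0.002], [0.035, -0.002, -0.042]], [0, [-0.001, -0.002, 0.002], [0.035, -0.002, -0.041]], [0, [-0.001, -0.002, 0.002], [0.035, -0.003, -0.042]]]
end [ 0.5253 -0.233   0.2018] err 0.0005
```

apply_moves(plan=[[0,[-0.002,-0.002,0.002],[0.035,-0.002,-0.042]],[0,[-0.001,-0.002,0.002],[0.035,-0.002,-0.042]],[0,[-0.002,-0.002,0.002],[0.035,-0.002,-0.042]],[0,[-0.001,-0.002,0.002],[0.035,-0.002,-0.042]],[0,[-0.002,-0.002,0.002],[0.035,-0.002,-0.042]],[0,[-0.001,-0.002,0.002],[0.035,-0.002,-0.041]],[0,[-0.001,-0.002,0.002],[0.035,-0.002,-0.041]],[0,[-0.001,-0.002,0.002],[0.035,-0.003,-0.041]]])

```text
time_s: 17.05
ee_pos: [0.5266, -0.2321, 0.1995]
eef_rot: [-0.016, 0.94, 0.043, 0.337]
wrist_force: [-0.0, -0.7, -0.7]
gripper_width: 0.0107
```

```bash
python3 - <<'E'
from pl import *
p,r,o=pose();print(p,o['q'])
P,R=place(BK,(-.014,-.007),21,5,15.5,.02,zf=.017,lift=.09);print(P,np.degrees((r.inv()*R).as_rotvec()).round(1))
E
```

```text
[ 0.52655684 -0.232079    0.19953396] [ 1.65034324  0.58219674 -1.39598491  2.20588469  0.91883967  0.28016177
 -1.82858339]
[ 0.5249875  -0.23277671  0.20203483] [-0.2  0.1  0.2]
```

```bash
python3 - <<'E'
from pl import *
P,R=place(BK,(-.014,-.007),21,5,15.5,.02,zf=.017,lift=.03)
plan([(P,R,5)],0)
snap('scene','s4')
E
python3 held.py w10 red
```

```text
[[0, [-0.008, 0.0, 0.009], [-0.001, 0.0, 0.001]], [0, [-0.007, 0.0, 0.008], [0.0, 0.001, 0.0]], [0, [-0.008, 0.0, 0.009], [-0.001, 0.0, 0.001]], [0, [-0.007, 0.0, 0.009], [-0.001, 0.0, 0.0]], [0, [-0.008, 0.001, 0.008], [-0.001, 0.0, 0.001]]]
end [ 0.5246 -0.2332  0.1422] err 0.0006
[ 0.5266 -0.233   0.1992] [ 1.65  0.58 -1.39  2.2   0.91  0.28 -1.82] 17.1 0.01081570069897714 [-0.9 -1.3 -1.3]
tool frame: n 1898 u [ 0.88  -0.001 -0.475] lo [-0.094  -0.0008  0.0248] hi [ 0.0645 -0.0009 -0.0608] angle to tool x 28.4 len 0.188
world u [0.376 0.035 0.926] foot(lo) [ 0.4699 -0.2374  0.1204] head [ 0.5377 -0.2311  0.2871]
```

View pics/s4.png

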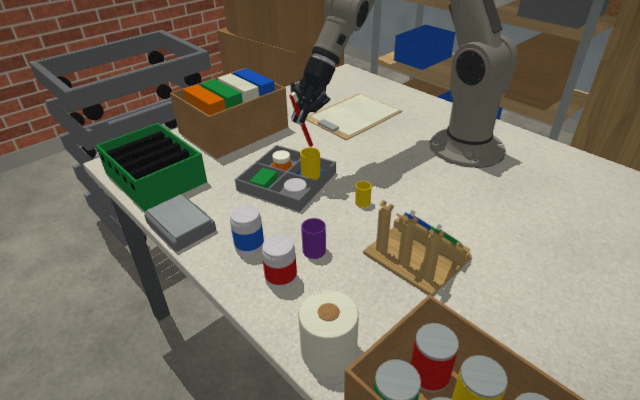

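View pics/w10.png

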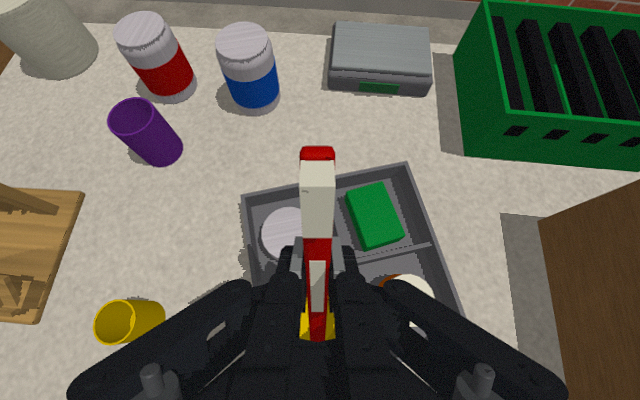

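The scene view has the red foot at (311,145), right above the beaker mouth (311,155). The computed foot is 15 mm toward the robot and 7 mm to the right of the beaker axis, as planned. Lower in steps.

apply_moves(plan=[[0,[-0.008,0,0.009],[0,0,0]],[0,[-0.007,0,0.009],[0,0,0]],[0,[-0.008,0,0.009],[0,0,0]],[0,[-0.007,0,0.009],[0,0,0]],[0,[0,0,0],[0,0,0]],[0,[0,0,0],[0,0,0]]])

```text
time_s: 17.75
ee_pos: [0.5264, -0.2331, 0.1539]
eef_rot: [-0.014, 0.94, 0.042, 0.338]
wrist_force: [0.1, 0.8, -0.1]
gripper_width: 0.0112
```

```bash
cat > chk.py <<'E'
from pl import *
import sys
def chk(foot,L,az,lift,t=.02,phi=15.5,N=4,zf=.017,g=0):
    p,r,o=pose();P,R=place(BK,foot,L,az,phi,t,zf=zf,lift=lift)
    print(o['time_s'],p.round(4),o['q'].round(2),o['wrist_force'].round(1)); print('err p',(p-P).round(4),np.degrees((r.inv()*R).as_rotvec()).round(1))
    plan([(P,R,N)],g)
E
python3 - <<'E'
from chk import *
chk((-.014,-.007),21,5,.03)
chk((-.014,-.007),21,5,.0)
E
```

```text
17.75 [ 0.5264 -0.2331  0.1539] [ 1.52  0.59 -1.22  2.24  1.27  0.18 -2.16] [ 0.1  0.8 -0.1]
err p [ 0.0014 -0.0003  0.0118] [-0.  -0.   0.1]
[[0, [-0.002, 0.0, 0.002], [0.0, 0.0, 0.001]], [0, [-0.002, 0.0, 0.002], [0.0, 0.0, 0.0]], [0, [-0.002, 0.0, 0.002], [0.0, 0.0, 0.001]], [0, [-0.003, 0.0, 0.002], [0.0, 0.0, 0.0]]]
end [ 0.5245 -0.2332  0.142 ] err 0.0002
17.75 [ 0.5264 -0.2331  0.1539] [ 1.52  0.59 -1.22  2.24  1.27  0.18 -2.16] [ 0.1  0.8 -0.1]
err p [ 0.0014 -0.0003  0.0418] [-0.  -0.   0.1]
[[0, [-0.007, 0.0, 0.008], [0.0, 0.0, 0.001]], [0, [-0.007, 0.0, 0.008], [0.0, 0.0, 0.0]], [0, [-0.007, 0.0, 0.008], [0.0, 0.0, 0.001]], [0, [-0.007, 0.0, 0.007], [0.0, 0.0, 0.0]]]
end [ 0.5245 -0.2333  0.1121] err 0.0002
```

Tracking well. Continue down to about 3–4 mm above the beaker floor.

apply_moves(plan=[[0,[-0.007,0,0.008],[0,0,0]],[0,[-0.007,0,0.008],[0,0,0]],[0,[-0.007,0,0.008],[0,0,0]],[0,[0,0,0],[0,0,0]],[0,[0,0,0],[0,0,0]]])

```text
time_s: 18.25
ee_pos: [0.5255, -0.2342, 0.1225]
eef_rot: [-0.014, 0.94, 0.041, 0.338]
wrist_force: [-0.5, 0.2, -0.3]
gripper_width: 0.0108
```

```bash
python3 - <<'E'
from chk import *
chk((-.014,-.007),21,5,.0)
snap('scene','s5');snap('wrist','w11')
f=load('s5');im=cv2.cvtColor(f['image'],cv2.COLOR_RGB2BGR)[80:230,220:400];cv2.imwrite('pics/s5a.png',cv2.resize(im,None,fx=4,fy=4,interpolation=cv2.INTER_CUBIC))
E
```

```text
18.25 [ 0.5255 -0.2342  0.1225] [ 1.49  0.67 -1.2   2.26  1.68  0.21 -2.51] [-0.5  0.2 -0.3]
err p [ 0.0005 -0.0014  0.0104] [ 0.  -0.1  0.1]
[[0, [-0.002, 0.0, 0.002], [0.0, 0.0, 0.0]], [0, [-0.001, -0.001, 0.002], [0.0, -0.001, 0.001]], [0, [-0.002, 0.0, 0.002], [0.0, 0.0, 0.0]], [0, [-0.002, 0.0, 0.002], [0.0, 0.0, 0.0]]]
end [ 0.5251 -0.2332  0.1118] err 0.0005
```

View pics/s5a.png

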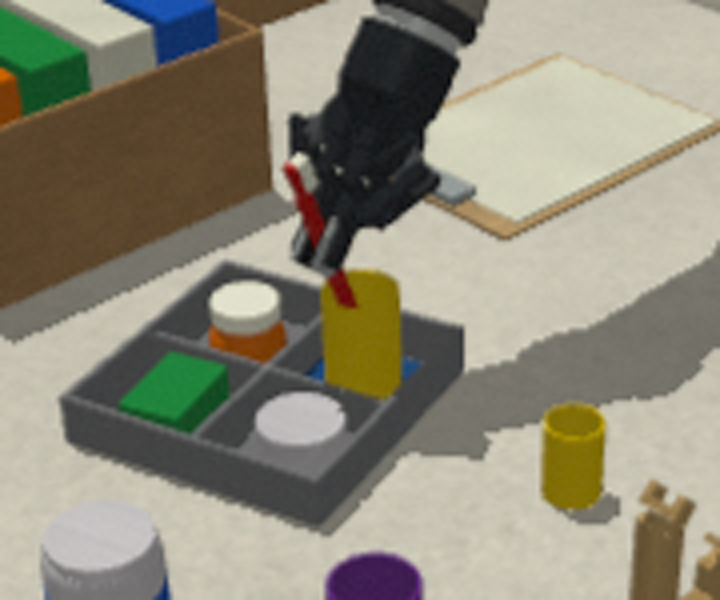

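The red brush enters the mouth at (345,295) in the crop and disappears behind the camera-side rim, so its foot is inside the beaker. A little lower, then release.

apply_moves(plan=[[0,[-0.002,-0.001,0.002],[0,0,0]],[0,[-0.002,0,0.002],[0,0,0]],[0,[-0.001,0,0.002],[0,0,0]],[0,[0,0,0],[0,0,0]]])

```text
time_s: 18.75
ee_pos: [0.5248, -0.2334, 0.1137]
eef_rot: [-0.014, 0.94, 0.041, 0.338]
wrist_force: [-0.0, 0.2, -0.7]
gripper_width: 0.0107
```

apply_moves(plan=[[0,[-0.002,0,0.002],[0,0,0]],[0,[0,0,0],[0,0,0]],[0.15,[0,0,0],[0,0,0]],[0.25,[0,0,0],[0,0,0]],[0.35,[0,0,0],[0,0,0]],[0.35,[0,0,0],[0,0,0]],[0.35,[0,0,0],[0,0,0]]])

```text
time_s: 19.45
ee_pos: [0.5247, -0.2335, 0.1113]
eef_rot: [-0.014, 0.94, 0.042, 0.338]
wrist_force: [-0.6, 0.3, -0.6]
gripper_width: 0.0295
```

```bash
python3 - <<'E'
from pl import *
p,r,o=pose();print(o['time_s'],p,o['gripper_width'],o['wrist_force'])
f=snap('scene','s6');snap('wrist','w12')
im=cv2.cvtColor(f['image'],cv2.COLOR_RGB2BGR)[80:230,220:400];cv2.imwrite('pics/s6a.png',cv2.resize(im,None,fx=4,fy=4,interpolation=cv2.INTER_CUBIC))
E
```

```text
19.45 [ 0.52472112 -0.23353655  0.11127987] 0.029548809216497905 [-0.59556673  0.28188309 -0.57129393]
```

View pics/s6a.png

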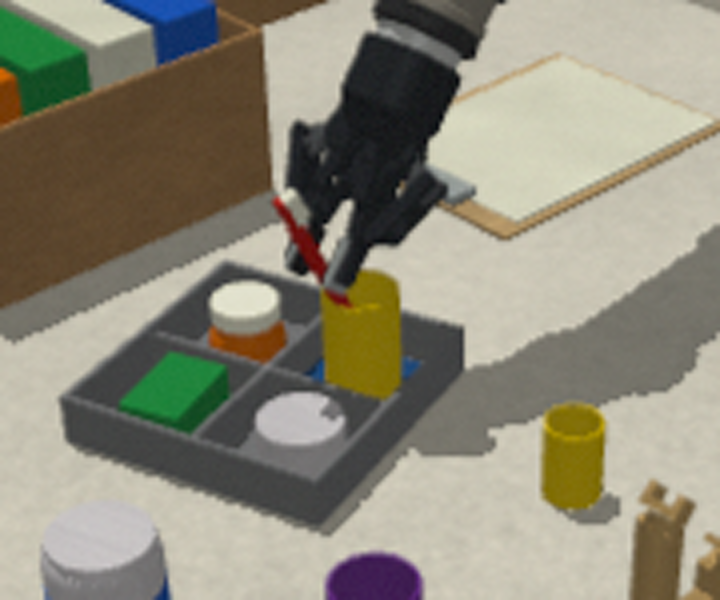

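View pics/w12.png

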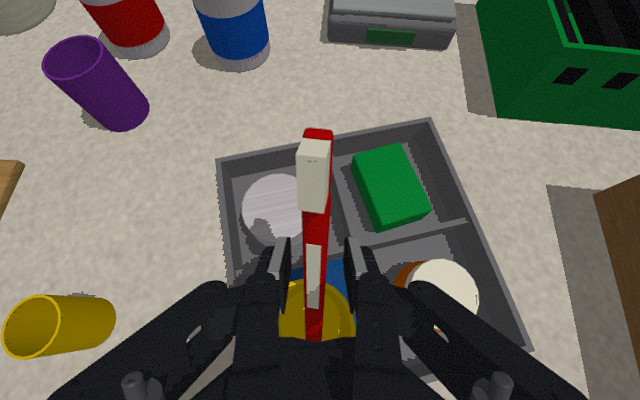

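Red is released and leans forward inside the beaker; the wrist view shows it at (315,140)–(315,335), between the open fingers. Back off along the tool axis.

apply_moves(plan=[[0.35,[0,0,-0.01],[0,0,0]],[0.35,[0,0,-0.015],[0,0,0]],[0.35,[0,0,-0.02],[0,0,0]],[0.35,[0,0,-0.02],[0,0,0]],[0.35,[0.01,0,-0.02],[0,0,0]],[0.35,[0.015,0,-0.02],[0,-0.03,0]],[0.35,[0.02,0,-0.02],[0,-0.05,0]],[0.35,[0.02,0,-0.02],[0,-0.05,0]]])

```text
time_s: 20.35
ee_pos: [0.4782, -0.2435, 0.2158]
eef_rot: [-0.007, 0.955, 0.038, 0.292]
wrist_force: [-0.4, -0.9, 0.4]
gripper_width: 0.03
```

```bash
python3 - <<'E'
from pl import *
p,r,o=pose();print(o['time_s'],p,o['gripper_width'],o['q'].round(2))
f=snap('scene','s7');
im=cv2.cvtColor(f['image'],cv2.COLOR_RGB2BGR)[80:230,220:400];cv2.imwrite('pics/s7a.png',cv2.resize(im,None,fx=4,fy=4,interpolation=cv2.INTER_CUBIC))
E
```

```text
20.35 [ 0.47824454 -0.24345312  0.21584769] 0.030009276758862943 [ 1.76  0.41 -1.39  2.21  0.31  0.34 -1.26]
```

View pics/s7a.png

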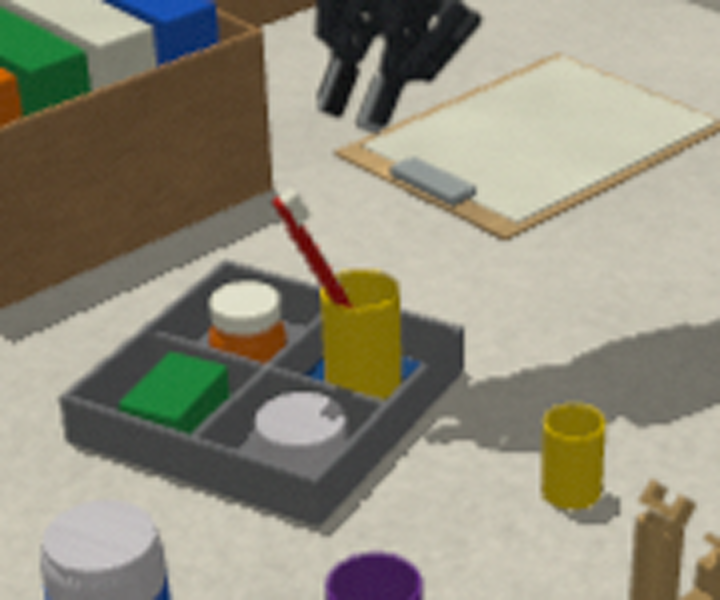

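```bash
python3 - <<'E'
from pl import *
f=load('s7');W=cloud(f);hsv=cv2.cvtColor(f['image'],cv2.COLOR_RGB2HSV);H,S,V=[hsv[...,i] for i in range(3)]
m=((H<7)|(H>173))&(S>120)&(np.hypot(W[...,0]-.52,W[...,1]+.24)<.1)&(W[...,2]>.09)&(W[...,2]<.25)
P=W[m];c=np.median(P,0);P=P[np.linalg.norm(P-c,axis=1)<.12];c=P.mean(0);u=np.linalg.svd(P-c)[2][0];u*=np.sign(u[2])
for z in (.09,.13,.17,.19): print(z,(c+u*(z-c[2])/u[2]-[*BK,0]).round(4))
print(len(P),u,np.degrees(np.arccos(u[2])),P.min(0),P.max(0))
# beaker
m=(H>18)&(H<34)&(S>110)&(np.hypot(W[...,0]-.485,W[...,1]+.23)<.05)&(W[...,2]>.08)&(W[...,2]<.1)
from m2 import circ; print(circ(W[m]))
R=Rt(np.radians(-90+2.2),np.radians(15))
c=np.array([.5235,.1955,.104]);T=c+np.array([.707,.02,.707])*.02+R.apply([0,0,.019]);T[1]=.1957
Hh=T-R.apply([0,0,.085]);print('hover',Hh,T)
plan([([.49,-.13,.26],R,6),([.50,.10,.26],R,11),(Hh,R,6)],.4)
E
```

```text
0.09 [0.0213 0.002  0.09  ]
0.13 [0.0423 0.0018 0.13  ]
0.17 [0.0632 0.0016 0.17  ]
0.19 [0.0737 0.0015 0.19  ]
88 [ 0.46436859 -0.00388591  0.88563351] 27.6704174567355 [ 0.50403464 -0.23380883  0.09048072] [ 0.55789952 -0.2241709   0.18852833]
[ 0.48651895 -0.23097874  0.02755385]
hover [0.52057053 0.19485548 0.1818911 ] [0.54255394 0.1957     0.09978741]
[[0.4, [0.006, -0.019, -0.004], [-0.001, -0.056, 0.007]], [0.4, [0.005, -0.018, -0.004], [-0.001, -0.057, 0.007]], [0.4, [0.005, -0.019, -0.005], [-0.001, -0.056, 0.006]], [0.4, [0.005, -0.019, -0.005], [-0.001, -0.056, 0.007]], [0.4, [0.005, -0.018, -0.005], [-0.001, -0.057, 0.007]], [0.4, [0.003, -0.019, -0.006], [-0.001, -0.056, 0.006]], [0.4, [0.002, -0.021, 0.0], [0.0, 0.0, 0.0]], [0.4, [0.001, -0.021, 0.001], [0.0, 0.0, 0.0]]]
[[0.4, [0.002, -0.021, 0.0], [0.0, 0.0, 0.0]], [0.4, [0.002, -0.02, 0.001], [0.0, 0.0, 0.0]], [0.4, [0.002, -0.021, 0.0], [0.0, 0.0, 0.0]], [0.4, [0.001, -0.021, 0.001], [0.0, 0.0, 0.0]], [0.4, [0.002, -0.021, 0.0], [0.0, 0.0, 0.0]], [0.4, [0.002, -0.021, 0.001], [0.0, 0.0, 0.0]], [0.4, [0.001, -0.021, 0.0], [0.0, 0.0, 0.0]], [0.4, [0.002, -0.021, 0.001], [0.0, 0.0, 0.0]]]
[[0.4, [0.002, -0.02, 0.0], [0.0, 0.0, 0.0]], [0.4, [0.0, -0.016, 0.014], [0.0, 0.0, 0.0]], [0.4, [0.001, -0.016, 0.013], [0.0, 0.0, 0.0]], [0.4, [0.0, -0.015, 0.014], [0.0, 0.0, 0.0]], [0.4, [0.001, -0.016, 0.014], [0.0, 0.0, 0.0]], [0.4, [0.0, -0.016, 0.013], [0.0, 0.0, 0.0]], [0.4, [0.001, -0.016, 0.014], [0.0, 0.0, 0.0]]]
end [0.5207 0.1954 0.1818] err 0.0007
```

Red leans 27.7° straight ahead, with its rim crossing at x = +21 mm. Blue therefore goes beside it, nearly upright, gripped at a smaller pitch (8°) and nearer the fingertips, so the fingers stay clear of red.

```bash
cat > bl.py <<'E'
from chk import *
RB=Rt(np.radians(-90+2.2),np.radians(8))
cB=np.array([.5235,.1953,.104]);TB=cB+np.array([.707,.02,.707])*.02+RB.apply([0,0,.012])
HB=TB-RB.apply([0,0,.085])
E
python3 - <<'E'
from bl import *
print(TB,HB)
plan([([.49,-.13,.26],RB,7),([.50,.10,.26],RB,10),(HB,RB,7)],.4)
E
```

```text
[0.53930885 0.19576411 0.10625678] [0.52748785 0.19530999 0.19042957]
[[0.4, [0.005, -0.016, -0.003], [0.0, -0.066, 0.006]], [0.4, [0.005, -0.016, -0.004], [-0.001, -0.066, 0.006]], [0.4, [0.004, -0.016, -0.004], [0.0, -0.065, 0.006]], [0.4, [0.004, -0.016, -0.004], [-0.001, -0.066, 0.005]], [0.4, [0.004, -0.016, -0.005], [0.0, -0.066, 0.006]], [0.4, [0.003, -0.016, -0.005], [-0.001, -0.066, 0.006]], [0.4, [0.003, -0.016, -0.005], [0.0, -0.065, 0.006]], [0.4, [0.002, -0.023, 0.0], [0.0, 0.0, 0.0]]]
[[0.4, [0.002, -0.023, 0.001], [0.0, 0.0, 0.0]], [0.4, [0.001, -0.023, 0.0], [0.0, 0.0, 0.0]], [0.4, [0.002, -0.023, 0.0], [0.0, 0.0, 0.0]], [0.4, [0.002, -0.023, 0.0], [0.0, 0.0, 0.0]], [0.4, [0.002, -0.023, 0.001], [0.0, 0.0, 0.0]], [0.4, [0.002, -0.023, 0.0], [0.0, 0.0, 0.0]], [0.4, [0.002, -0.023, 0.0], [0.0, 0.0, 0.0]], [0.4, [0.001, -0.023, 0.001], [0.0, 0.0, 0.0]]]
[[0.4, [0.002, -0.022, 0.0], [0.0, 0.0, 0.0]], [0.4, [0.003, -0.014, 0.01], [0.0, 0.0, 0.0]], [0.4, [0.003, -0.013, 0.011], [0.0, 0.0, 0.0]], [0.4, [0.003, -0.014, 0.01], [0.0, 0.0, 0.0]], [0.4, [0.003, -0.013, 0.011], [0.0, 0.0, 0.0]], [0.4, [0.003, -0.014, 0.01], [0.0, 0.0, 0.0]], [0.4, [0.003, -0.013, 0.011], [0.0, 0.0, 0.0]], [0.4, [0.003, -0.014, 0.01], [0.0, 0.0, 0.0]]]
end [0.5272 0.1956 0.1904] err 0.0004
```

apply_moves(plan=[[0.4,[0.005,-0.016,-0.004],[0,-0.066,0.006]],[0.4,[0.005,-0.016,-0.004],[0,-0.066,0.006]],[0.4,[0.004,-0.016,-0.004],[0,-0.066,0.006]],[0.4,[0.004,-0.016,-0.004],[0,-0.066,0.006]],[0.4,[0.004,-0.016,-0.005],[0,-0.066,0.006]],[0.4,[0.003,-0.016,-0.005],[0,-0.066,0.006]],[0.4,[0.003,-0.016,-0.005],[0,-0.066,0.006]],[0.4,[0.002,-0.02,0],[0,0,0]]])

```text
time_s: 21.2
ee_pos: [0.4899, -0.1102, 0.2576]
eef_rot: [-0.003, 0.997, 0.019, 0.068]
wrist_force: [0.1, 1.1, -0.4]
gripper_width: 0.034
```

apply_moves(plan=[[0.4,[0.002,-0.023,0],[0,0,0]],[0.4,[0.002,-0.023,0],[0,0,0]],[0.4,[0.002,-0.023,0],[0,0,0]],[0.4,[0.002,-0.023,0],[0,0,0]],[0.4,[0.002,-0.023,0],[0,0,0]],[0.4,[0.002,-0.023,0],[0,0,0]],[0.4,[0.002,-0.023,0],[0,0,0]],[0.4,[0.002,-0.023,0],[0,0,0]]])

```text
time_s: 22.0
ee_pos: [0.4966, 0.0744, 0.259]
eef_rot: [-0.002, 0.998, 0.019, 0.068]
wrist_force: [0.9, -0.8, 0.6]
gripper_width: 0.0342
```

```bash
python3 - <<'E'
from bl import *
p,r,o=pose();print(o['time_s'],p,o['gripper_width'],o['q'].round(2),np.degrees((r.inv()*RB).as_rotvec()).round(1))
plan([(HB,RB,8)],.4)
E
```

```text
22.0 [0.49655564 0.07442831 0.25899957] 0.03415415501684061 [ 0.78  0.28 -1.22  1.97  0.38  0.98 -2.15] [-0.1  0.2  0. ]
[[0.4, [0.003, -0.015, 0.009], [0.0, 0.001, 0.0]], [0.4, [0.003, -0.015, 0.009], [0.0, 0.0, 0.0]], [0.4, [0.004, -0.015, 0.009], [-0.001, 0.001, 0.0]], [0.4, [0.003, -0.015, 0.009], [0.0, 0.0, 0.0]], [0.4, [0.003, -0.015, 0.01], [0.0, 0.001, 0.0]], [0.4, [0.003, -0.015, 0.009], [0.0, 0.0, 0.0]], [0.4, [0.004, -0.015, 0.009], [-0.001, 0.001, 0.0]], [0.4, [0.003, -0.015, 0.009], [0.0, 0.0, 0.0]]]
end [0.5276 0.1958 0.1904] err 0.0001
```

apply_moves(plan=[[0.4,[0.003,-0.015,0.009],[0,0,0]],[0.4,[0.003,-0.015,0.009],[0,0,0]],[0.4,[0.003,-0.015,0.009],[0,0,0]],[0.4,[0.003,-0.015,0.009],[0,0,0]],[0.4,[0.003,-0.015,0.009],[0,0,0]],[0.4,[0.003,-0.015,0.009],[0,0,0]],[0.4,[0.004,-0.012,0.009],[0,0,0]],[0.4,[0,0,0],[0,0,0]]])

```text
time_s: 22.8
ee_pos: [0.5224, 0.1785, 0.199]
eef_rot: [-0.003, 0.998, 0.021, 0.067]
wrist_force: [-0.5, -0.0, 0.3]
gripper_width: 0.0339
```

apply_moves(plan=[[0.4,[0,0,0],[0,0,0]]])

```text
time_s: 22.9
ee_pos: [0.5226, 0.1768, 0.1997]
eef_rot: [-0.003, 0.998, 0.02, 0.067]
wrist_force: [-0.0, -0.8, -0.5]
gripper_width: 0.0343
```

```bash
python3 - <<'E'
from bl import *
from mb import *
p,r,o=pose();print(o['time_s'],p,o['gripper_width'],o['q'].round(2),np.degrees((r.inv()*RB).as_rotvec()).round(1))
f=snap('wrist','w13'); brush(f,T_of(f,p,r),'blue',cB);brush(f,T_of(f,p,r),'green',cB+[0,.066,0])
plan([(TB,RB,5)],.4)
E
```

```text
22.9 [0.52263495 0.17684057 0.19972997] 0.03430976779451494 [ 0.4   0.45 -1.08  1.93  0.58  0.95 -2.49] [-0.1  0.3  0. ]
blue 928 u [0.721 0.024 0.692] lo [0.4516 0.194  0.0432] hi [0.589  0.1985 0.1751] at x=.5376: [0.5376 0.1968 0.1257]
green 1298 u [0.722 0.023 0.692] lo [0.4499 0.2578 0.0431] hi [0.587  0.2621 0.1744] at x=.5376: [0.5376 0.2606 0.1271]
[[0.4, [0.001, -0.004, 0.019], [0.0, 0.001, 0.0]], [0.4, [0.001, -0.003, 0.019], [-0.001, 0.001, 0.0]], [0.4, [0.001, -0.004, 0.019], [0.0, 0.001, 0.0]], [0.4, [0.0, -0.004, 0.019], [-0.001, 0.001, 0.0]], [0.4, [0.001, -0.004, 0.019], [0.0, 0.001, 0.0]]]
end [0.539  0.1962 0.1064] err 0.0004
```

View pics/w13.png

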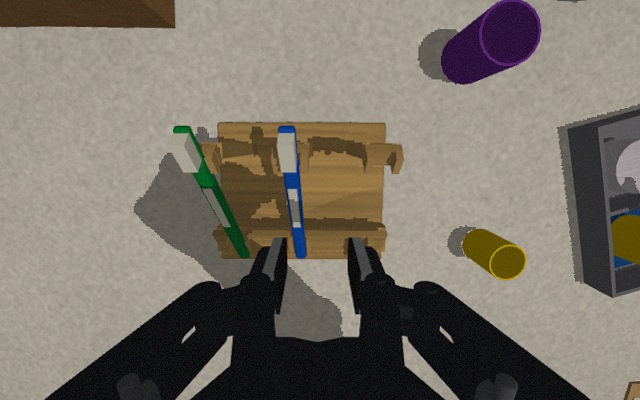

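Blue is at (285,130)–(303,255), about 20 mm to the left of the jaw centre. Shift sideways first, then descend.

apply_moves(plan=[[0.4,[0.001,-0.01,0.003],[0,0,0]],[0.4,[0.001,-0.01,0.003],[0,0.004,0]],[0.4,[0,0,0.01],[0,0,0]],[0.4,[0,0,0.016],[0,0,0]],[0.4,[0.001,0,0.016],[0,0,0]],[0.4,[0,0,0],[0,0,0]],[0.4,[0,0,0],[0,0,0]]])

```text
time_s: 23.65
ee_pos: [0.5314, 0.197, 0.1519]
eef_rot: [-0.003, 0.997, 0.019, 0.069]
wrist_force: [-0.5, 0.3, 0.1]
gripper_width: 0.0342
```

```bash
python3 - <<'E'
from bl import *
TB[1]=.1968
p,r,o=pose();print(o['time_s'],p,o['gripper_width'],np.degrees((r.inv()*RB).as_rotvec()).round(1),o['wrist_force'].round(1))
plan([(TB,RB,4)],.4)
E
```

```text
23.65 [0.53135783 0.1970141  0.15190934] 0.034244115048827524 [-0.1  0.1 -0. ] [-0.5  0.3  0.1]
[[0.4, [0.0, 0.0, 0.012], [-0.001, 0.001, 0.0]], [0.4, [0.001, 0.0, 0.011], [0.0, 0.0, 0.0]], [0.4, [0.0, 0.0, 0.012], [-0.001, 0.001, 0.0]], [0.4, [0.001, 0.001, 0.011], [0.0, 0.0, 0.0]]]
end [0.5397 0.1964 0.1066] err 0.0006
```

apply_moves(plan=[[0.4,[0.001,0,0.012],[0,0,0]],[0.4,[0.001,0,0.012],[0,0,0]],[0.4,[0,0,0.012],[0,0,0]],[0.4,[0,0,0.01],[0,0,0]],[0.4,[0,0,0],[0,0,0]],[0.2,[0,0,0],[0,0,0]],[0,[0,0,0],[0,0,0]],[0,[0,0,0],[0,0,0]]])

```text
time_s: 24.45
ee_pos: [0.5403, 0.198, 0.1081]
eef_rot: [-0.003, 0.997, 0.019, 0.07]
wrist_force: [-0.0, -0.1, 0.4]
gripper_width: 0.0106
```

apply_moves(plan=[[0,[0,0,0],[0,0,0]],[0,[0,0,0],[0,0,0]],[0,[0,0,-0.01],[0,0,0]],[0,[0,0,-0.015],[0,0,0]],[0,[0,0,-0.025],[0,0,0]],[0,[0,0,-0.03],[0,0,0]],[0,[0,0,-0.03],[0,0,0]],[0,[0,0,-0.03],[0,0,0]]])

```text
time_s: 25.25
ee_pos: [0.5201, 0.1969, 0.2485]
eef_rot: [-0.003, 0.997, 0.02, 0.07]
wrist_force: [0.8, -1.2, 0.1]
gripper_width: 0.0105
```

```bash
python3 held.py w14 blue
```

```text
[0.5201 0.1969 0.2485] [ 0.4   0.4  -1.13  1.87  0.52  1.03 -2.46] 25.25 0.010475936091901153 [ 0.8 -1.2  0.1]
tool frame: n 807 u [ 0.8    0.002 -0.599] lo [-0.0943 -0.0009  0.0503] hi [ 0.021  -0.0006 -0.036 ] angle to tool x 36.8 len 0.148
world u [0.709 0.024 0.705] foot(lo) [0.4338 0.1945 0.1855] head [0.5359 0.198  0.2871]
```

View pics/w14.png

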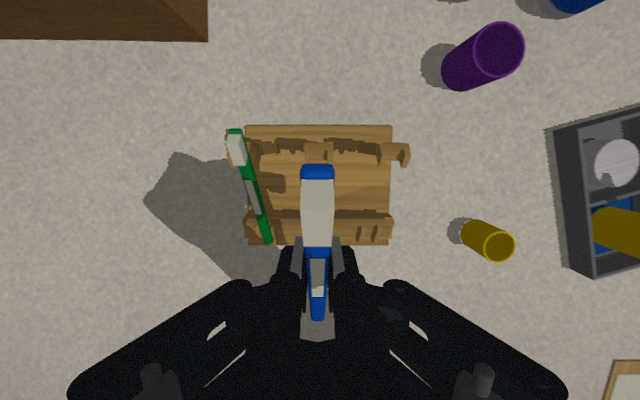

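Blue is held centred at 37° to tool x, as planned; green is still in the rack at (235,130). Move over the beaker.

```bash
python3 - <<'E'
from bl import *
P,R=place(BK,(-.008,-.013),8,0,8.2,.02,zf=.017,lift=.12,depth=.0134); print(P)
Rm=Rt(-np.pi/2,np.radians(20))
plan([([.515,-.03,.27],Rm,9),([P[0],P[1]+.03,P[2]+.01],R,9),(P,R,3)],0)
E
```

```text
[ 0.50286109 -0.2435      0.2439144 ]
[[0, [-0.001, 0.025, -0.002], [-0.002, 0.023, 0.004]], [0, [-0.002, 0.026, -0.002], [-0.001, 0.022, 0.004]], [0, [-0.001, 0.025, -0.003], [-0.002, 0.023, 0.005]], [0, [-0.001, 0.026, -0.002], [-0.001, 0.022, 0.004]], [0, [-0.001, 0.025, -0.002], [-0.002, 0.023, 0.004]], [0, [0.0, 0.025, -0.002], [-0.002, 0.023, 0.004]], [0, [-0.001, 0.026, -0.002], [-0.001, 0.022, 0.005]], [0, [0.0, 0.025, -0.002], [-0.002, 0.023, 0.004]]]
[[0, [0.0, 0.026, -0.002], [-0.001, 0.022, 0.004]], [0, [-0.002, 0.02, 0.001], [0.0, 0.049, 0.0]], [0, [-0.002, 0.021, 0.001], [0.0, 0.049, 0.0]], [0, [-0.002, 0.02, 0.001], [0.0, 0.049, 0.0]], [0, [-0.002, 0.02, 0.001], [0.0, 0.049, 0.0]], [0, [-0.002, 0.021, 0.001], [0.0, 0.049, 0.0]], [0, [-0.002, 0.02, 0.001], [0.0, 0.048, 0.0]], [0, [-0.003, 0.02, 0.0], [0.0, 0.049, 0.0]]]
[[0, [-0.002, 0.021, 0.001], [0.0, 0.049, 0.0]], [0, [-0.002, 0.02, 0.0], [0.0, 0.049, 0.0]], [0, [-0.002, 0.01, 0.002], [0.0, 0.0, 0.0]], [0, [-0.003, 0.01, 0.003], [0.0, 0.0, 0.0]], [0, [-0.002, 0.01, 0.002], [0.0, 0.0, 0.0]]]
end [ 0.5028 -0.2433  0.2441] err 0.0004
```

apply_moves(plan=[[0,[-0.001,0.025,-0.002],[-0.002,0.023,0.004]],[0,[-0.001,0.026,-0.002],[-0.002,0.023,0.004]],[0,[-0.001,0.025,-0.002],[-0.002,0.022,0.004]],[0,[-0.001,0.026,-0.002],[-0.001,0.022,0.005]],[0,[-0.001,0.025,-0.002],[-0.002,0.023,0.004]],[0,[-0.001,0.025,-0.002],[-0.002,0.023,0.004]],[0,[0,0.026,-0.002],[-0.001,0.022,0.005]],[0,[0,0.025,-0.002],[-0.001,0.023,0.004]]])

```text
time_s: 26.1
ee_pos: [0.5159, -0.0073, 0.2616]
eef_rot: [0.002, 0.987, 0.002, 0.16]
wrist_force: [-0.3, -0.3, -1.0]
gripper_width: 0.0106
```

apply_moves(plan=[[0,[0,0.026,-0.002],[-0.001,0.022,0.004]],[0,[-0.002,0.02,0.001],[0,0.049,0]],[0,[-0.002,0.02,0.001],[0,0.049,0]],[0,[-0.002,0.02,0.001],[0,0.049,0]],[0,[-0.002,0.02,0.001],[0,0.049,0]],[0,[-0.002,0.02,0.001],[0,0.049,0]],[0,[-0.002,0.02,0.001],[0,0.049,0]],[0,[-0.002,0.02,0],[0,0.049,0]]])

```text
time_s: 26.9
ee_pos: [0.5056, -0.1734, 0.2516]
eef_rot: [0.003, 0.942, 0.0, 0.337]
wrist_force: [0.7, -0.0, 0.0]
gripper_width: 0.0109
```

```bash
cat > pb.py <<'E'
from bl import *
def go(foot,L,az,lift,N,zf=.017):
    P,R=place(BK,foot,L,az,8.2,.02,zf=zf,lift=lift,depth=.0134)
    p,r,o=pose();print(o['time_s'],p.round(4),o['q'].round(3),'pitch',np.degrees(np.arccos(-r.as_matrix()[2,2])).round(1),'err',(P-p).round(4),np.degrees((r.inv()*R).as_rotvec()).round(1),o['wrist_force'].round(1))
    # where the foot is, relative to the beaker, per the pose
    zt=r.as_matrix()[:,2]; g=p-zt*.0134; a=np.radians(36.8); u=r.apply([np.cos(a),0,-np.sin(a)]); ft=g-u*.1175
    print('foot rel',(ft-[*BK,0]).round(4),'u',u.round(3)); 
    plan([(P,R,N)],0)
E
python3 - <<'E'
from pb import *
go((-.008,-.013),8,0,.12,6)
E
```

```text
26.9 [ 0.5056 -0.1734  0.2516] [ 1.706  0.163 -1.398  2.275 -0.324  0.197 -0.909] pitch 39.3 err [-0.0027 -0.0701 -0.0077] [0.3 5.9 0.2] [ 0.7 -0.   0. ]
foot rel [-0.0161  0.0566  0.1479] u [0.24  0.005 0.971]
[[0, [-0.001, 0.012, 0.001], [0.001, 0.017, 0.0]], [0, [-0.001, 0.011, 0.0], [0.001, 0.017, 0.001]], [0, [-0.002, 0.012, 0.001], [0.0, 0.017, 0.0]], [0, [-0.001, 0.012, 0.001], [0.001, 0.017, 0.001]], [0, [-0.001, 0.011, 0.001], [0.001, 0.017, 0.0]], [0, [-0.001, 0.012, 0.0], [0.001, 0.017, 0.001]]]
end [ 0.503  -0.2434  0.2442] err 0.0006
```

apply_moves(plan=[[0,[-0.001,0.012,0],[0,0.017,0]],[0,[-0.001,0.012,0],[0,0.017,0]],[0,[-0.001,0.012,0.001],[0,0.017,0]],[0,[-0.001,0.012,0.001],[0,0.017,0]],[0,[-0.001,0.012,0.001],[0,0.017,0]],[0,[-0.001,0.01,0.001],[0,0.017,0]],[0,[0,0,0],[0,0,0]],[0,[0,0,0],[0,0,0]]])

```text
time_s: 27.7
ee_pos: [0.504, -0.239, 0.2448]
eef_rot: [0.001, 0.924, 0.0, 0.381]
wrist_force: [-0.5, -0.0, -0.3]
gripper_width: 0.0109
```

```bash
python3 - <<'E'
from pb import *
go((-.008,-.013),8,0,.12,6)
snap('scene','s8');snap('wrist','w15')
f=load('s8');im=cv2.cvtColor(f['image'],cv2.COLOR_RGB2BGR)[60:210,220:400];cv2.imwrite('pics/s8a.png',cv2.resize(im,None,fx=4,fy=4,interpolation=cv2.INTER_CUBIC))
E
```

```text
27.7 [ 0.504  -0.239   0.2448] [ 1.668  0.251 -1.209  2.274 -1.027  0.17  -0.047] pitch 44.8 err [-0.0011 -0.0045 -0.0009] [0.1 0.4 0. ] [-0.5 -0.  -0.3]
foot rel [-0.0076 -0.0086  0.1381] u [0.146 0.001 0.989]
[[0, [0.0, 0.001, 0.0], [0.0, 0.001, 0.0]], [0, [0.0, 0.001, 0.0], [0.0, 0.001, 0.0]], [0, [-0.001, 0.0, 0.0], [0.0, 0.001, 0.0]], [0, [0.0, 0.001, 0.0], [0.001, 0.001, 0.001]], [0, [0.0, 0.001, 0.0], [0.0, 0.001, 0.0]], [0, [0.0, 0.001, 0.0], [0.0, 0.001, 0.0]]]
end [ 0.5033 -0.244   0.2441] err 0.0005
```

View pics/s8a.png

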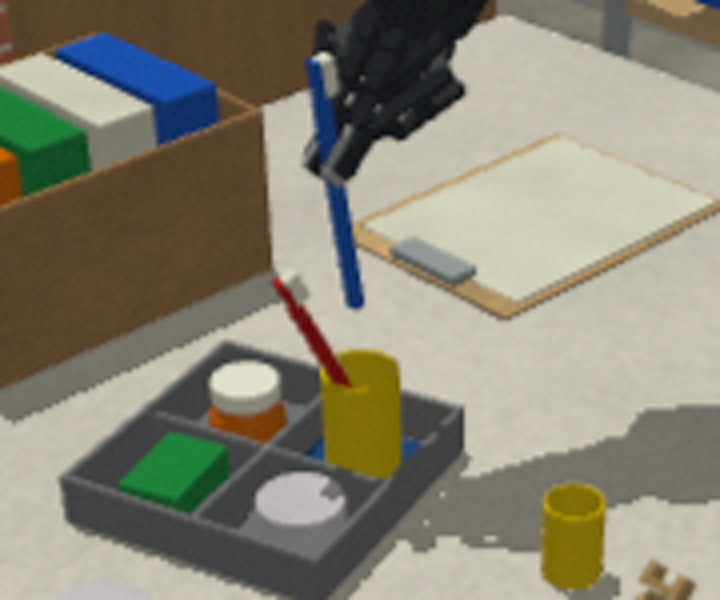

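View pics/w15.png

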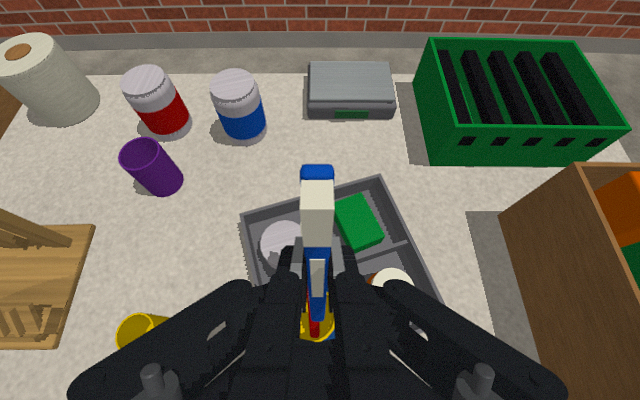

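```bash
python3 - <<'E'
from mw import *
f=load('w15');p=np.array([.504,-.239,.2448]);R=Rn.from_quat([.924,0,.381,.001]);T=T_of(f,p,R);W=cloud(f,T)
hsv=cv2.cvtColor(f['image'],cv2.COLOR_RGB2HSV);H,S,V=[hsv[...,i] for i in range(3)]
m=((H<7)|(H>173))&(S>120)&(np.hypot(W[...,0]-.5,W[...,1]+.23)<.06)
P=W[m]-[*BK,0];print(len(P))
for a,b in((.0,.05),(.05,.08),(.08,.11),(.11,.15)):
    q=P[(P[:,2]>a)&(P[:,2]<b)]
    if len(q): print(a,b,len(q),np.median(q,0).round(4),np.percentile(q[:,1],[5,95]).round(4))
m=(H>18)&(H<34)&(S>110)&(np.hypot(W[...,0]-.485,W[...,1]+.23)<.045)&(W[...,2]>.08)&(W[...,2]<.1)
print('rim',m.sum(),circ(W[m]))
im=cv2.cvtColor(f['image'],cv2.COLOR_RGB2BGR)[230:350,250:400];cv2.imwrite('pics/w15a.png',cv2.resize(im,None,fx=5,fy=5,interpolation=cv2.INTER_CUBIC))
E
```

```text
174
0.0 0.05 127 [-0.0175 -0.0045  0.0353] [-0.0092  0.0003]
0.05 0.08 24 [-0.0081  0.0009  0.0538] [-0.0067  0.0017]
0.08 0.11 10 [0.0132 0.0024 0.092 ] [0.0016 0.0026]
rim 94 [ 0.48129685 -0.23030696  0.02657843]
```

View pics/w15a.png

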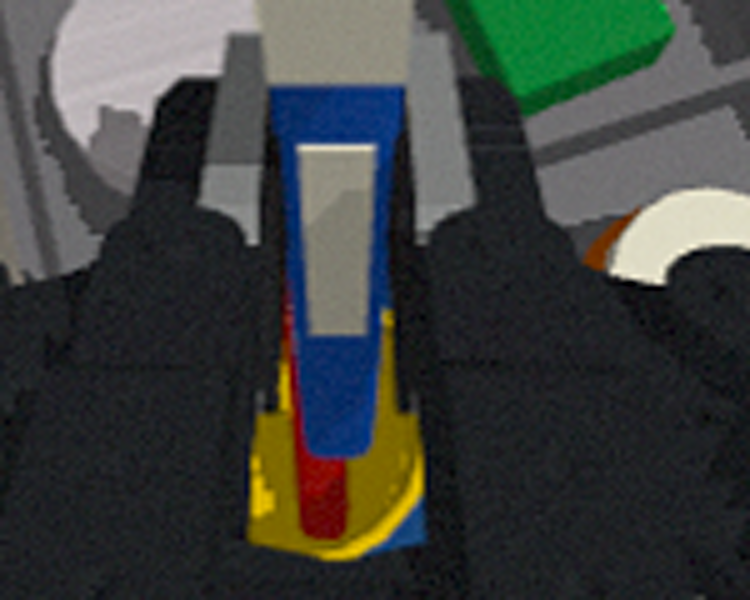

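The close-up shows red's foot at (322,510), slightly right of the beaker axis (y ≈ -4.5 mm), rising towards y ≈ 0. The left (+y) side is therefore freer, so I'll shift blue to y = +11 mm.

apply_moves(plan=[[0,[0,-0.007,0],[0,0.003,0]],[0,[0,-0.007,0],[0,0.003,0]],[0,[0,-0.006,0],[0,0,0]],[0,[-0.007,0,0.007],[0,0,0]],[0,[-0.007,0,0.007],[0,0,0]],[0,[0,0,0],[0,0,0]],[0,[0,0,0],[0,0,0]]])

```text
time_s: 28.5
ee_pos: [0.5029, -0.2219, 0.2311]
eef_rot: [-0.003, 0.925, 0.0, 0.381]
wrist_force: [-0.5, 1.0, 0.3]
gripper_width: 0.0104
```

```bash
python3 - <<'E'
from pb import *
go((-.007,.011),8,0,.06,4)
E
```

```text
28.5 [ 0.5029 -0.2219  0.2311] [ 1.543  0.224 -1.101  2.31  -1.366  0.17   0.257] pitch 44.7 err [ 0.001   0.0024 -0.0472] [-0.3  0.5 -0.1] [-0.5  1.   0.3]
foot rel [-0.0088  0.0091  0.1244] u [ 0.147 -0.005  0.989]
[[0, [-0.008, -0.001, 0.009], [-0.001, 0.002, 0.0]], [0, [-0.008, 0.0, 0.008], [-0.002, 0.002, -0.001]], [0, [-0.008, -0.001, 0.009], [-0.001, 0.002, 0.0]], [0, [-0.009, 0.0, 0.008], [-0.001, 0.002, -0.001]]]
end [ 0.5035 -0.2197  0.1838] err 0.0002
```

The wrist is at its joint-5 limit in this branch. I'll fit a simple arm model from the logged (q, pose) pairs, so I can pick a feasible placing pose instead of guessing.

```bash
cat > kin.py <<'E'
from pl import *
from scipy.optimize import least_squares
import itertools
D=[([0.99289435,0.47778437,0.02234273,1.55645037,-0.01149194,1.10928577,-0.08308678],[0.30529686,-0.60135457,0.23033677],[-.000856,.97253,.23276,-.000278]),
([1.09,.28,-.6,2.24,-1.12,.38,.19],[.51022604,-.20790112,.185167],[-.058,.935,.1,.335]),
([1.39,.43,-.93,2.27,-1.32,.26,.52],[.51499687,-.20515593,.17211732],[-.063,.916,.111,.38]),
([-.02,.23,-.45,2.1,.36,.61,-2.25],[.5223,.1277,.1762],[-.002,.991,.017,.13]),
([.03,.14,-.5,2.06,.25,.74,-2.16],[.51,.1332,.2365],[-.003,.991,.018,.131]),
([1.23355631,.20736454,-.96589034,2.28256958,1.44734294,.17466455,-2.95727086],[.5221,-.2482,.2194],[.059,.924,-.162,.341]),
([1.65034324,.58219674,-1.39598491,2.20588469,.91883967,.28016177,-1.82858339],[.52655684,-.232079,.19953396],[-.016,.940,.043,.337]),
([1.49,.67,-1.2,2.26,1.68,.21,-2.51],[.5255,-.2342,.1225],[-.014,.94,.041,.338]),
([.4,.4,-1.13,1.87,.52,1.03,-2.46],[.5201,.1969,.2485],[-.003,.997,.02,.07]),
([1.668,.251,-1.209,2.274,-1.027,.17,-.047],[.504,-.239,.2448],[.001,.924,0,.381]),
([1.706,.163,-1.398,2.275,-.324,.197,-.909],[.5056,-.1734,.2516],[.003,.942,0,.337])]
def fk(q,x,s):
    d1,d3,d5,d7,e1,e3,e5,a1,a7=x
    I=Rn.from_euler
    R=I('z',s[0]*q[0]+a1); p=np.array([0,0,d1])
    R=R*I('y',q[1]); p=p+R.apply([0,e1,0]) 
    R=R*I('z',s[1]*q[2]); p=p+R.apply([0,e3,d3])
    R=R*I('y',q[3]); R=R*I('z',s[2]*q[4]); p=p+R.apply([0,e5,d5])
    R=R*I('y',q[5]); R=R*I('z',s[3]*q[6]+a7); p=p+R.apply([0,0,d7])
    return p,R
def res(x,s):
    r=[]
    for q,p,w in D:
        P,R=fk(q,x,s); Q=Rn.from_quat([w[1],w[2],w[3],w[0]])
        r+=list((P-p)*3)+list((R.inv()*Q).as_rotvec())
    return np.array(r)
if __name__=='__main__':
    best=None
    for s in itertools.product([1,-1],repeat=4):
        for a7 in (0,1.57,3.14,-1.57):
          for a1 in (0,-2.1,3.1):
            o=least_squares(res,[.36,.42,.4,.3,0,0,0,a1,a7],args=(s,),max_nfev=60,loss='soft_l1',f_scale=.05)
            if best is None or o.cost<best[0]: best=(o.cost,s,o.x); print(best)
    r=res(best[2],best[1]).reshape(-1,6); print(r.round(3)); pickle.dump(best[1:],open('kin.pkl','wb'))
E
python3 kin.py
```

```text
(np.float64(0.6932680320384437), (1, 1, 1, 1), array([ 0.95352902,  0.1649203 ,  0.53576111,  0.71101283,  0.39385641,
       -0.21014703,  0.03515063, -0.07057577, -1.73216272]))
(np.float64(0.6932680317051096), (1, 1, 1, 1), array([ 0.95354293,  0.16492287,  0.53575984,  0.71103679,  0.39387837,
       -0.21016183,  0.03515275, -0.07055294,  4.55104268]))
(np.float64(0.4916148994473067), (-1, -1, -1, 1), array([ 0.28635132,  0.54193973,  0.47239938,  0.32646929, -0.03105053,
       -0.03360438,  0.000579  ,  0.00161917,  0.53653246]))
(np.float64(0.4916148994473065), (-1, -1, -1, 1), array([ 0.28635131,  0.54193974,  0.47239938,  0.32646929, -0.03105053,
       -0.03360438,  0.000579  ,  0.00161917,  0.53653246]))
(np.float64(0.4916148994473064), (-1, -1, -1, 1), array([ 0.28635131,  0.54193974,  0.47239938,  0.32646929, -0.03105053,
       -0.03360437,  0.000579  ,  0.00161917,  0.53653245]))
(np.float64(0.0006114770710308843), (-1, -1, -1, -1), array([ 2.86312023e-01,  5.41176101e-01,  4.72986594e-01,  3.25772838e-01,
       -3.06959553e-02, -3.13877721e-02,  5.43156920e-04, -2.94650732e-03,
        1.57016566e+00]))
(np.float64(0.0006114770710308616), (-1, -1, -1, -1), array([ 2.86312023e-01,  5.41176101e-01,  4.72986594e-01,  3.25772838e-01,
       -3.06959554e-02, -3.13877724e-02,  5.43156933e-04, -2.94650678e-03,
        1.57016566e+00]))
[[-0.003 -0.002 -0.001 -0.    -0.    -0.002]
 [ 0.004 -0.     0.001 -0.005 -0.003 -0.007]
 [ 0.004  0.004  0.002 -0.005 -0.003  0.001]
 [ 0.009  0.009  0.011 -0.004 -0.011  0.004]
 [-0.006 -0.004 -0.009 -0.     0.01  -0.003]
 [-0.005 -0.002 -0.003  0.003 -0.    -0.001]
 [-0.005 -0.001 -0.002  0.002  0.    -0.002]
 [ 0.004  0.002  0.006 -0.001 -0.007  0.01 ]
 [-0.     0.003 -0.003 -0.001 -0.002  0.003]
 [-0.003 -0.003 -0.001  0.001  0.    -0.001]
 [-0.002 -0.003 -0.001  0.002  0.001 -0.002]]
```

The model fits to about 2 mm and 0.5°. Now I'll look for placing poses with good joint margins.

```bash
cat > ik.py <<'E'
from kin import *
s,x=pickle.load(open('kin.pkl','rb'))
LO=np.array([-2.96,-.34,-1.41,.24,-1.37,.17,-2.96]);HI=np.array([2.96,2.1,1.46,2.44,4.51,1.92,2.96])
def ik(P,R,q0,mid=None,w=.0):
    def f(q):
        p,r=fk(q,x,s); e=np.r_[(p-P)*5,(r.inv()*R).as_rotvec()]
        return e if w==0 else np.r_[e,w*(q-mid)]
    q0=np.clip(q0,LO+1e-3,HI-1e-3)
    o=least_squares(f,q0,bounds=(LO,HI),max_nfev=80); q=o.x; p,r=fk(q,x,s)
    return q,np.linalg.norm(p-P),(r.inv()*R).magnitude()
def margin(q): return np.minimum(q-LO,HI-q).min()
E
cat > cand.py <<'E'
from ik import *
rng=np.random.default_rng(0)
seeds=[np.array(d[0]) for d in D]+[rng.uniform(LO,HI) for _ in range(25)]
for foot,L,az in [((-.007,.011),8,0),((-.009,.010),12,0),((-.010,.009),12,20),((-.012,.008),12,40),((-.012,.008),10,40),((-.010,.009),10,20),((-.011,.010),14,0),((-.012,.007),14,20),((-.012,.006),14,40),((-.010,.006),10,60)]:
    for lift in (0,):
        P,R=place(BK,foot,L,az,8.2,.02,zf=.017,lift=lift,depth=.0134)
        sol=[]
        for q0 in seeds:
            q,ep,er=ik(P,R,q0)
            if ep<.001 and er<.01: sol.append((margin(q),q))
        sol.sort(key=lambda a:-a[0])
        print(foot,L,az,lift,len(sol),*[(round(m,3),q.round(2)) for m,q in sol[:3]])
E
python3 cand.py
```

```text
(-0.007, 0.011) 8 0 0 21 (np.float64(0.017), array([ 0.92,  0.38, -0.48,  2.42,  3.74,  0.38,  1.47])) (np.float64(0.017), array([ 0.88,  0.37, -0.43,  2.42,  3.75,  0.38,  1.44])) (np.float64(0.011), array([ 1.62,  0.84, -1.4 ,  2.38,  2.12,  0.45, -2.94]))
(-0.009, 0.01) 12 0 0 21 (np.float64(0.072), array([ 1.54,  0.72, -1.31,  2.34,  1.98,  0.36, -2.89])) (np.float64(0.067), array([ 0.95,  0.37, -0.55,  2.37,  3.75,  0.24,  1.43])) (np.float64(0.063), array([ 0.89,  0.36, -0.48,  2.38,  3.82,  0.26,  1.36]))
(-0.01, 0.009) 12 20 0 28 (np.float64(0.094), array([ 1.24,  0.48, -0.76,  2.26, -1.27,  0.26,  0.6 ])) (np.float64(0.08), array([ 1.27,  0.49, -0.8 ,  2.25, -1.17,  0.25,  0.51])) (np.float64(0.079), array([ 1.22,  0.47, -0.73,  2.26, -1.29,  0.28,  0.62]))
(-0.012, 0.008) 12 40 0 20 (np.float64(0.319), array([ 1.3 ,  0.57, -0.79,  2.12, -0.66,  0.5 ,  0.33])) (np.float64(0.309), array([ 1.14,  0.51, -0.58,  2.13, -0.87,  0.57,  0.51])) (np.float64(0.308), array([ 1.19,  0.53, -0.65,  2.13, -0.82,  0.55,  0.47]))
(-0.012, 0.008) 10 40 0 20 (np.float64(0.318), array([ 1.31,  
[... 798 characters left out ...]
 -1.16,  0.27,  0.47])) (np.float64(0.091), array([ 1.61,  0.8 , -1.32,  2.22,  0.97,  0.29, -1.52])) (np.float64(0.051), array([ 1.57,  0.74, -1.25,  2.23,  0.76,  0.22, -1.34]))
(-0.012, 0.006) 14 40 0 20 (np.float64(0.314), array([ 1.09,  0.49, -0.55,  2.13, -0.83,  0.56,  0.46])) (np.float64(0.304), array([ 0.99,  0.47, -0.43,  2.14, -0.93,  0.6 ,  0.55])) (np.float64(0.295), array([ 0.85,  0.45, -0.26,  2.14, -1.03,  0.65,  0.63]))
(-0.01, 0.006) 10 60 0 20 (np.float64(0.474), array([ 1.34,  0.71, -0.87,  1.97, -0.34,  0.77,  0.33])) (np.float64(0.473), array([ 1.32,  0.69, -0.83,  1.97, -0.38,  0.77,  0.36])) (np.float64(0.465), array([ 1.2 ,  0.63, -0.67,  1.98, -0.53,  0.81,  0.51]))
```

```bash
python3 - <<'E'
from pb import *
from ik import *
for lift in (.11,.06,.0):
    P,R=place(BK,(-.010,.010),6,40,8.2,.02,zf=.017,lift=lift,depth=.0134)
    b=max(((margin(q),q.round(2)) for q,ep,er in (ik(P,R,np.array(d[0])) for d in D) if ep<.001 and er<.01),key=lambda a:a[0],default=None); print(lift,b)
go((-.010,.010),6,40,.11,12)
E
```

```text
0.11 (np.float64(0.37065053807676085), array([ 1.54,  0.46, -0.99,  2.07, -0.67,  0.71,  0.27]))
0.06 (np.float64(0.3367253827456116), array([ 1.51,  0.56, -0.97,  2.1 , -0.64,  0.6 ,  0.31]))
0.0 (np.float64(0.30191261511226886), array([ 1.34,  0.6 , -0.75,  2.14, -0.86,  0.56,  0.59]))
28.5 [ 0.5029 -0.2219  0.2311] [ 1.543  0.224 -1.101  2.31  -1.366  0.17   0.257] pitch 44.7 err [-0.0109  0.0156  0.0036] [ 28.5   2.3 -27.9] [-0.5  1.   0.3]
foot rel [-0.0088  0.0091  0.1244] u [ 0.147 -0.005  0.989]
[[0, [0.0, -0.001, -0.001], [0.041, 0.003, -0.041]], [0, [-0.001, -0.002, -0.001], [0.042, 0.004, -0.04]], [0, [0.0, -0.001, 0.0], [0.041, 0.003, -0.041]], [0, [0.0, -0.002, -0.001], [0.042, 0.003, -0.04]], [0, [-0.001, -0.001, -0.001], [0.041, 0.003, -0.041]], [0, [0.0, -0.001, 0.0], [0.041, 0.004, -0.041]], [0, [0.0, -0.002, -0.001], [0.042, 0.003, -0.04]], [0, [0.0, -0.002, 0.0], [0.041, 0.003, -0.041]]]
[[0, [0.0, -0.001, -0.001], [0.042, 0.004, -0.04]], [0, [0.0, -0.002, 0.0], [0.041, 0.003, -0.041]], [0, [0.001, -0.001, 0.0], [0.042, 0.003, -0.04]], [0, [0.0, -0.002, 0.0], [0.041, 0.003, -0.041]]]
end [ 0.4921 -0.206   0.2347] err 0.0005
```

Yawing the tool 40° gives margins of at least 0.3 rad all the way down. Do that.

apply_moves(plan=[[0,[0,-0.001,-0.001],[0.041,0.003,-0.041]],[0,[0,-0.002,-0.001],[0.041,0.003,-0.041]],[0,[0,-0.001,-0.001],[0.041,0.003,-0.041]],[0,[0,-0.002,-0.001],[0.042,0.003,-0.04]],[0,[-0.001,-0.001,-0.001],[0.042,0.003,-0.04]],[0,[0,-0.001,0],[0.042,0.003,-0.041]],[0,[0,-0.002,-0.001],[0.042,0.003,-0.04]],[0,[0,-0.002,0],[0.041,0.003,-0.041]]])

```text
time_s: 29.3
ee_pos: [0.4951, -0.2117, 0.2348]
eef_rot: [-0.094, 0.895, 0.213, 0.381]
wrist_force: [-0.4, -0.1, -0.8]
gripper_width: 0.0104
```

apply_moves(plan=[[0,[0,-0.001,-0.001],[0.041,0.003,-0.04]],[0,[0,-0.002,0],[0.041,0.003,-0.041]],[0,[0,-0.001,0],[0.042,0.003,-0.04]],[0,[0,-0.002,0],[0.041,0.003,-0.041]],[0,[0,0,0],[0,0,0]],[0,[0,0,0],[0,0,0]],[0,[0,0,0],[0,0,0]]])

```text
time_s: 30.0
ee_pos: [0.4911, -0.2063, 0.2352]
eef_rot: [-0.137, 0.862, 0.314, 0.374]
wrist_force: [-0.5, -0.2, 0.8]
gripper_width: 0.0108
```

```bash
python3 - <<'E'
from pb import *
go((-.010,.010),6,40,.08,4)
f=snap('wrist','w16')
im=cv2.cvtColor(f['image'],cv2.COLOR_RGB2BGR)[230:380,230:420];cv2.imwrite('pics/w16a.png',cv2.resize(im,None,fx=4,fy=4,interpolation=cv2.INTER_CUBIC))
f=snap('scene','s9');im=cv2.cvtColor(f['image'],cv2.COLOR_RGB2BGR)[60:210,220:400];cv2.imwrite('pics/s9a.png',cv2.resize(im,None,fx=4,fy=4,interpolation=cv2.INTER_CUBIC))
E
```

```text
30.0 [ 0.4911 -0.2063  0.2352] [ 1.465  0.415 -0.879  2.073 -0.748  0.747  0.336] pitch 46.9 err [ 0.0009  0.     -0.0304] [-0.   0.3 -0. ] [-0.5 -0.2  0.8]
foot rel [-0.0113  0.0097  0.1275] u [0.084 0.07  0.994]
[[0, [-0.005, 0.0, 0.005], [0.0, 0.001, 0.0]], [0, [-0.006, 0.0, 0.006], [0.0, 0.001, 0.0]], [0, [-0.005, 0.0, 0.005], [0.0, 0.002, 0.0]], [0, [-0.006, 0.001, 0.005], [-0.001, 0.001, -0.001]]]
end [ 0.492  -0.2068  0.2048] err 0.0005
```

View pics/w16a.png

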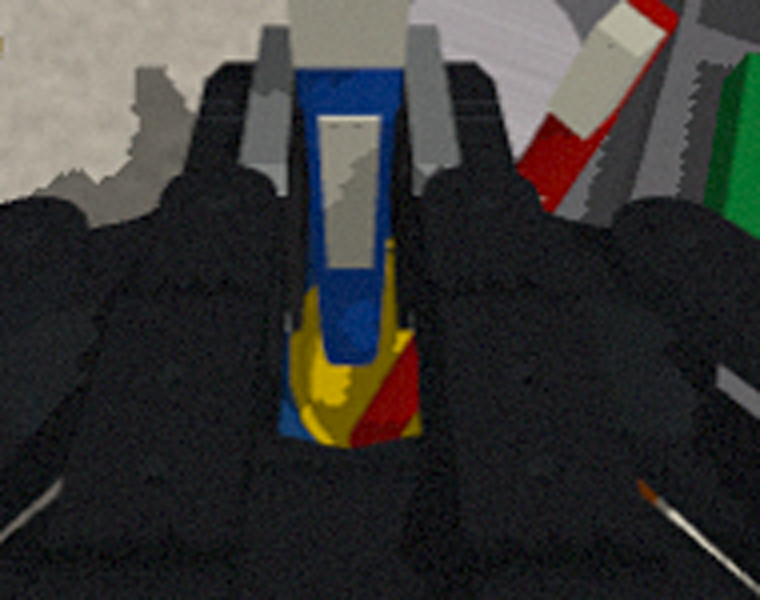

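View pics/s9a.png

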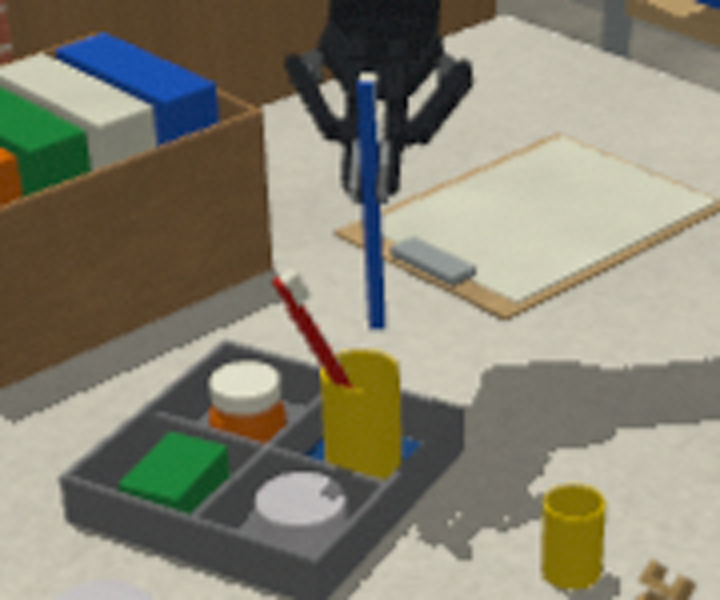

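The blue foot (377,325) is above the right half of the mouth (rim spans 322–400), clear of red, which enters at (345,380). In the wrist crop its foot is over the open floor, beside red. Lower it.

apply_moves(plan=[[0,[-0.006,0,0.007],[0,0.003,0]],[0,[-0.007,0,0.007],[0,0.002,0]],[0,[-0.007,0,0.007],[0,0,0]],[0,[-0.007,0,0.007],[0,0,0]],[0,[-0.007,0,0.007],[0,0,0]],[0,[0,0,0],[0,0,0]],[0,[0,0,0],[0,0,0]]])

```text
time_s: 30.8
ee_pos: [0.4932, -0.2048, 0.1862]
eef_rot: [-0.138, 0.861, 0.314, 0.376]
wrist_force: [0.1, -0.0, -0.5]
gripper_width: 0.0106
```

```bash
python3 - <<'E'
from pb import *
go((-.010,.010),6,40,.0,8)
f=snap('wrist','w17')
im=cv2.cvtColor(f['image'],cv2.COLOR_RGB2BGR)[230:380,230:420];cv2.imwrite('pics/w17a.png',cv2.resize(im,None,fx=4,fy=4,interpolation=cv2.INTER_CUBIC))
f=snap('scene','s10');im=cv2.cvtColor(f['image'],cv2.COLOR_RGB2BGR)[60:210,220:400];cv2.imwrite('pics/s10a.png',cv2.resize(im,None,fx=4,fy=4,interpolation=cv2.INTER_CUBIC))
E
```

```text
30.8 [ 0.4932 -0.2048  0.1862] [ 1.44   0.514 -0.871  2.106 -0.748  0.641  0.402] pitch 47.2 err [-0.0012 -0.0015 -0.0615] [-0.1 -0.   0. ] [ 0.1 -0.  -0.5]
foot rel [-0.0088  0.0116  0.0784] u [0.08  0.066 0.995]
[[0, [-0.006, 0.0, 0.005], [0.0, 0.0, 0.0]], [0, [-0.006, 0.0, 0.005], [0.0, 0.0, 0.0]], [0, [-0.005, 0.0, 0.005], [-0.001, 0.0, 0.0]], [0, [-0.006, 0.0, 0.005], [0.0, 0.0, 0.0]], [0, [-0.006, 0.0, 0.005], [0.0, 0.0, 0.0]], [0, [-0.006, 0.0, 0.005], [0.0, -0.001, 0.0]], [0, [-0.006, 0.0, 0.005], [-0.001, 0.0, 0.0]], [0, [-0.005, 0.0, 0.005], [0.0, 0.0, 0.0]]]
end [ 0.4917 -0.2059  0.1253] err 0.0004
```

View pics/w17a.png

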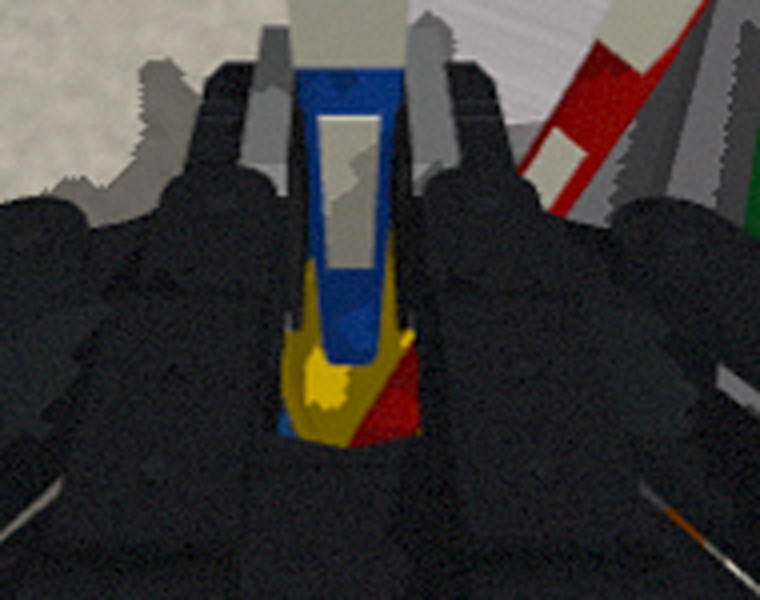

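View pics/s10a.png

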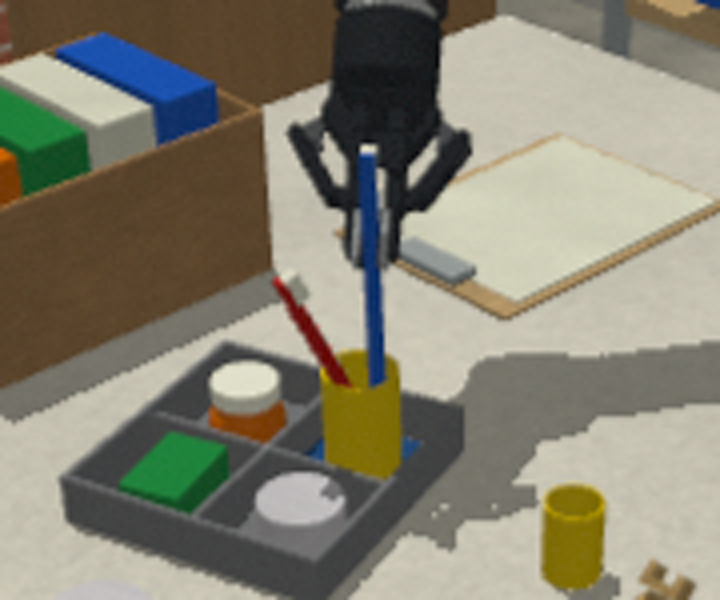

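Blue's foot has passed the rim and disappears behind the near rim at (378,383) with no contact force. Continue down.

apply_moves(plan=[[0,[-0.006,0,0.005],[0,0,0]],[0,[-0.006,0,0.005],[0,0,0]],[0,[-0.006,0,0.005],[0,0,0]],[0,[-0.006,0,0.005],[0,0,0]],[0,[-0.006,0,0.005],[0,0,0]],[0,[-0.006,0,0.005],[0,0,0]],[0,[0,0,0],[0,0,0]],[0,[0,0,0],[0,0,0]]])

```text
time_s: 31.7
ee_pos: [0.4913, -0.2064, 0.1395]
eef_rot: [-0.138, 0.861, 0.314, 0.376]
wrist_force: [0.6, -0.6, 0.7]
gripper_width: 0.0108
```

```bash
python3 - <<'E'
from pb import *
go((-.010,.010),6,40,.0,3)
E
```

```text
31.7 [ 0.4913 -0.2064  0.1395] [ 1.426  0.612 -0.858  2.128 -0.74   0.549  0.465] pitch 47.2 err [ 0.0007  0.0001 -0.0147] [-0.1 -0.   0. ] [ 0.6 -0.6  0.7]
foot rel [-0.0107  0.01    0.0317] u [0.08  0.066 0.995]
[[0, [-0.003, 0.0, 0.003], [0.0, 0.0, 0.0]], [0, [-0.004, 0.0, 0.004], [-0.001, 0.0, 0.0]], [0, [-0.003, 0.0, 0.003], [0.0, -0.001, 0.0]]]
end [ 0.4917 -0.206   0.1253] err 0.0007
```

apply_moves(plan=[[0,[-0.003,0,0.004],[0,0,0]],[0,[-0.004,0,0.003],[0,0,0]],[0,[-0.003,0,0.003],[0,0,0]],[0,[-0.001,0,0.001],[0,0,0]],[0,[0,0,0],[0,0,0]]])

```text
time_s: 32.2
ee_pos: [0.4916, -0.206, 0.1238]
eef_rot: [-0.138, 0.861, 0.314, 0.376]
wrist_force: [-0.1, 0.4, -0.7]
gripper_width: 0.0108
```

```bash
python3 - <<'E'
from pb import *
go((-.010,.010),6,40,.0,1)
E
```

```text
32.2 [ 0.4916 -0.206   0.1238] [ 1.42   0.646 -0.855  2.133 -0.738  0.517  0.485] pitch 47.2 err [ 0.0003 -0.0003  0.0009] [-0.1 -0.   0. ] [-0.1  0.4 -0.7]
foot rel [-0.0103  0.0103  0.0161] u [0.08  0.066 0.995]
[[0, [0.001, 0.0, -0.001], [-0.001, 0.0, 0.0]]]
end [ 0.4916 -0.2061  0.1252] err 0.0006
```

Foot about 4 mm above the floor. Release and look.

apply_moves(plan=[[0,[-0.001,0,0.001],[0,0,0]],[0.15,[0,0,0],[0,0,0]],[0.25,[0,0,0],[0,0,0]],[0.35,[0,0,0],[0,0,0]],[0.35,[0,0,0],[0,0,0]],[0.35,[0,0,0],[0,0,0]],[0.35,[0,0,0],[0,0,0]]])

```text
time_s: 32.9
ee_pos: [0.4917, -0.2062, 0.1226]
eef_rot: [-0.137, 0.861, 0.314, 0.376]
wrist_force: [0.9, 0.6, -0.8]
gripper_width: 0.0298
```

```bash
python3 - <<'E'
from pb import *
p,r,o=pose();print(o['time_s'],o['gripper_width'],o['wrist_force'].round(1))
f=snap('wrist','w18')
f=snap('scene','s11');im=cv2.cvtColor(f['image'],cv2.COLOR_RGB2BGR)[60:210,220:400];cv2.imwrite('pics/s11a.png',cv2.resize(im,None,fx=4,fy=4,interpolation=cv2.INTER_CUBIC))
E
```

```text
32.9 0.02979198989185841 [ 0.9  0.6 -0.8]
```

View pics/s11a.png

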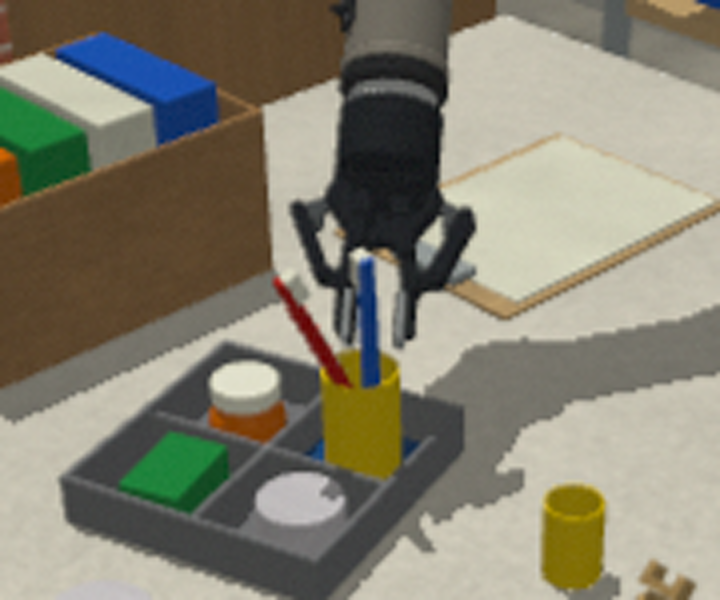

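View pics/w18.png

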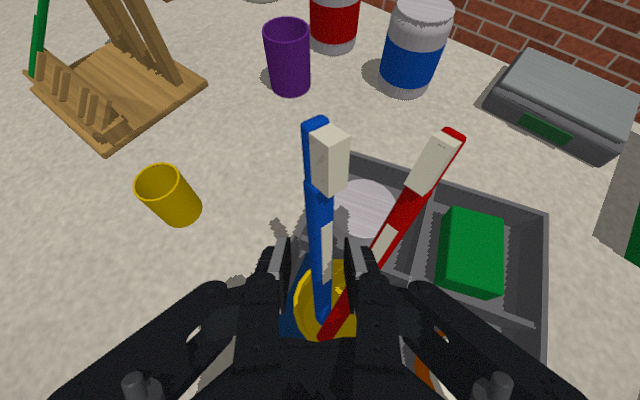

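Both brushes lean forward inside the beaker and blue is free between the open fingers. Retreat along the tool axis, then up.

apply_moves(plan=[[0.35,[0,0,-0.01],[0,0,0]],[0.35,[0,0,-0.015],[0,0,0]],[0.35,[0,0,-0.02],[0,0,0]],[0.35,[0,0,-0.02],[0,0,0]],[0.35,[0,0,-0.02],[0,0,0]],[0.35,[0.01,0,-0.02],[0,0,0]],[0.35,[0.02,0,-0.02],[0,0,0]],[0.35,[0.02,0,-0.02],[0,0,0]]])

```text
time_s: 33.8
ee_pos: [0.4355, -0.2531, 0.259]
eef_rot: [-0.137, 0.861, 0.313, 0.376]
wrist_force: [-1.1, -0.0, 0.0]
gripper_width: 0.0301
```

apply_moves(plan=[[0.35,[0.02,0,-0.01],[0,0,0]],[0.35,[0.02,0,-0.01],[0,0,0]],[0.35,[0,0,0],[0,0,0]],[0.35,[0,0,0],[0,0,0]],[0.35,[0,0,0],[0,0,0]],[0.35,[0,0,0],[0,0,0]]])

```text
time_s: 34.4
ee_pos: [0.4453, -0.2447, 0.2999]
eef_rot: [-0.138, 0.861, 0.313, 0.376]
wrist_force: [0.1, -0.8, -0.1]
gripper_width: 0.03
```

```bash
python3 - <<'E'
from pb import *
from m2 import circ
p,r,o=pose();print(o['time_s'],p,o['q'].round(2),o['wrist_force'].round(1))
f=snap('wrist','w19'); f=snap('top','t9'); f=snap('scene','s12');im=cv2.cvtColor(f['image'],cv2.COLOR_RGB2BGR)[60:300,220:480];cv2.imwrite('pics/s12a.png',cv2.resize(im,None,fx=3,fy=3)[:600])
W=cloud(f);hsv=cv2.cvtColor(f['image'],cv2.COLOR_RGB2HSV);H,S,V=[hsv[...,i] for i in range(3)]
m=(H>18)&(H<34)&(S>110)&(np.hypot(W[...,0]-.485,W[...,1]+.23)<.05)&(W[...,2]>.075)&(W[...,2]<.1)
print('rim',circ(W[m]).round(4),np.percentile(W[m][:,2],[50,95]).round(4))
for k,h in dict(red=((H<7)|(H>173))&(S>120),blue=(H>105)&(H<125)&(S>110)).items():
    m=h&(np.hypot(W[...,0]-.52,W[...,1]+.23)<.1)&(W[...,2]>.09)&(W[...,2]<.25);P=W[m];c=P.mean(0);u=np.linalg.svd(P-c)[2][0];u*=np.sign(u[2])
    print(k,len(P),'lean',np.degrees(np.arccos(u[2])).round(1),'top',P[:,2].max().round(3),'at rim',((c+u*(.089-c[2])/u[2])[:2]-BK).round(4))
E
```

```text
34.4 [ 0.44527386 -0.2446981   0.29990831] [ 1.61  0.31 -0.87  2.01 -0.73  0.98  0.33] [ 0.1 -0.8 -0.1]
rim [ 0.4868 -0.2309  0.0272] [0.0822 0.0886]
red 90 lean 27.6 top 0.188 at rim [0.0209 0.0013]
blue 108 lean 13.4 top 0.2 at rim [0.0094 0.0221]
```

View pics/s12a.png

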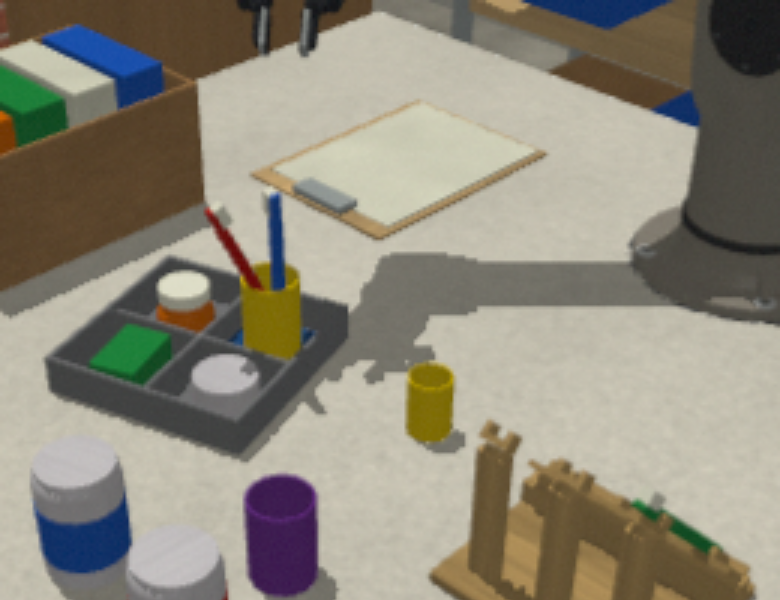

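View pics/t9.png

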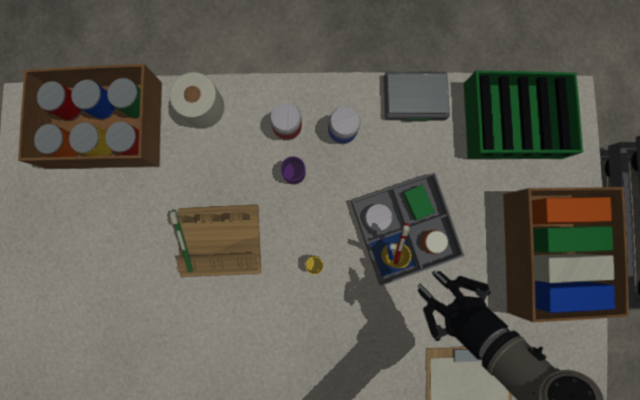

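The final views show both brushes standing head-up in the beaker, which is upright on the blue lining (top view (395,253)). Green is still in the rack at (182,240), the bystanders have not moved, and the gripper is well clear. Handing in.

```bash
python3 -c "
from plant import robot
print(robot.sign_off())"
```

```text
the job is handed in; nothing more can be done
None
```

The job is handed in, at about 34.5 s of the 67 s allowed. The yellow beaker stands upright on the blue lining, with the red and blue toothbrushes in it, heads up and released. I placed red before blue.

**Last checks:**
- **Beaker:** rim centre at about (0.487, -0.231), against the lining centre at (0.485, -0.2295). The rim top reads 0.0886 m, against the 0.089 m expected when it sits on the lining.
- **Brushes:** red leans 27.6° and blue 13.4°. Both are held by the beaker.
- **Rest of the scene:** the green toothbrush is still in the rack, and the other goods look unmoved in the top view. The gripper was open and clear at about 0.30 m height.

**What disagreed or went wrong:**
- **Joint limits:** some rows were cut short near the wrist's limits. Placing blue as first planned ran joint 5 up to its limit, so I turned the tool 40° before lowering it.
- **Beaker position:** the wrist and scene cameras differed by about 4–5 mm in x for the beaker. I used a value in between.
- **Drop height:** each brush was let go about 2–4 mm above the beaker floor. The beaker itself was released only after it touched the lining.

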